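Hang the rinsed mixing beakers to drain and start the dryer

ROBOT

A 6-joint arm with a two-finger parallel gripper is mounted at the origin on the work surface. World frame = base frame: x ahead of the robot, y to its left, z up, the work surface at z = 0. Lengths are in m, angles in rad, forces in N, time in s.
With the tool pointing down it reaches from about 0.35 to 0.975 m from the base axis. Payload 4.9 kg.
Tool frame: the origin (TCP) lies midway between the tips of the shut fingers; the grasp point (between the pads) lies 19 mm behind it; z points along the fingers, y is the direction in which the jaws open and shut (so a half turn about z gives the same grasp; the last joint's range is limited). The gripper opens to 85 mm and grips with 20 to 120 N. Pads are 22 mm wide; open, the fingers measure 114 mm over their backs; the gripper's body (76 mm by 85 mm) begins 54 mm behind the grasp point. The pads swing forward as they close: fully open they stand 13 mm farther back than shut.
Start: joints at [-1.465, 0.053, 1.613, -0, 1.476, -0.119], TCP at [0.139, -0.609, 0.192] pointing down, gripper open.
Joint ranges: [-3.01, 3.01], [-1.01, 2.22], [0.06, 2.58], [-1.02, 4.17], [0.09, 2.62], [-3.14, 3.14]. Speed limits (rad/s): [2.57, 2.57, 3.14, 3.14, 3.14, 3.14].

INTERFACE

Orientations are given as a rotation vector (axis times angle).
In Python, from station import ctrl gives the robot as it stands.
- The arm moves only by the tool play_rows, never from a script. Its argument "motion" is a list that holds one entry, the list of rows, each a list of 7 numbers: the closure, from -1 (fully open) to 1 (shut), then the shift along the tool's x, y, z in cm, then the turn, a rotation vector about the tool's x, y, z in degrees. A call has 1 to 20 rows; each row is the pose to reach, as a shift and turn from the pose measured when the call began, along the tool's axes at that moment; what a row does not reach only later rows make up. A row lasts 1/8 s, in which the tool goes at most 62.5 mm and 10.7 degrees, less where a joint would pass 70% of its speed; a pose out of reach is approached as far as the arm can. A call with a gripper value outside its range is refused whole. The fingers move at their own pace and stop on an object; "newtons" is the grip in N (left out, the last holds). Time passes only in rows, so rows that repeat a pose let the fingers close. It gives the time, the measured TCP pose, the force and the opening at its end, in the units of the state.
- ctrl.get_obs(): the state, without advancing time (a new reading comes with each control period).
- ctrl.get_image(name): name is "side" or "top" or "wrist"; returns a dict with "color" (480x640x3 uint8, red, green, blue), "mtx" (3x3 intrinsics, pixels), "T" (4x4, takes a point from camera to world coordinates). Camera axes: x right, y up, looking along -z (the intrinsics and any distortion apply to the point x, -y, -z); pixel columns grow to the right and rows downward; lengths in m; the calibration is good to about 2 mm. The wrist camera is an equidistant fisheye: a pixel r from the principal point sees the ray r / f radians off the axis. A picture is of the moment at which its call begins. There is no depth.
- ctrl.finish_job(): hands the job in, once; it reports no verdict.
The state is a dict: "t": time; "q": joint angles; "dq": joint speeds; "effort": joint torques, N m; "tool_pos": TCP position; "tool_rot": TCP orientation; "contact_force": force on the tool from outside, world axes, zero at the start; "wrist_torque": the same for the moment, N m; "opening": finger opening in m.
Only numpy, scipy, OpenCV 4.12 (cv2) and the standard library are available. Lean on these libraries where they do the work, as an engineer would, in place of code of your own. Each camera call takes 0.05 s, during which the arm holds its last target.

TASK

Hang the two rinsed mixing beakers mouth-down on the draining rack: the wide one on the thick peg and the tall narrow one on the long thin peg, each slid fully home so that its closed end rests on the tip of the peg, and let go of them. Then press the start button on the dryer's control box fully down and release it. Leave the small pot that already hangs there and the models standing about where they are.

Things in the scene. Friction and masses are not known exactly. Their poses are not given: they have to be found in the camera images.
- wide_center (a point): The wide beaker: white plastic, round and straight-sided, outside diameter 64 mm, height 80 mm, wall 3 mm, closed end 4 mm thick, 56 to 112 g. It stands mouth-down on the table. The point is on its axis half-way up; z points from the mouth to the closed end.
- wide_floor (a point): Centre of the inner face of the wide beaker's closed end, 36 mm from its centre point along its z; same axes.
- tall_center (a point): The tall narrow beaker: white plastic, round and straight-sided, outside diameter 48 mm, height 112 mm, wall 3 mm, closed end 4 mm thick, 49 to 98 g. It stands mouth-down on the table. The point is on its axis half-way up; z points from the mouth to the closed end.
- tall_floor (a point): Centre of the inner face of the tall beaker's closed end, 52 mm from its centre point along its z; same axes.
- thick_tip (a point): Tip of the thick draining peg, grey plastic, 100 mm long, 42 mm thick. The peg stands on a round steel foot 60 mm wide and leans 26 degrees from vertical, away from the robot. The point is the very end of the peg's round (half-ball) tip; z points along the peg, out of its tip, x lies in the plane of the lean and y is level.
- long_tip (a point): Tip of the long thin draining peg, grey plastic, 130 mm long and 20 mm thick. The peg stands on a round steel foot 60 mm wide and leans 26 degrees from vertical, away from the robot. The point is the very end of the peg's round (half-ball) tip; z points along the peg, out of its tip, x lies in the plane of the lean and y is level.
- short_tip (a point): Tip of a short thin peg, grey plastic, 70 mm long and 20 mm thick, empty and to be left empty: it is too short for either beaker. The peg stands on a round steel foot 60 mm wide and leans 26 degrees from vertical, away from the robot. The point is the very end of the peg's round (half-ball) tip; z points along the peg, out of its tip, x lies in the plane of the lean and y is level.
- spare_tip (a point): Tip of the other short thin peg, of the same size, which carries the small pot. The peg stands on a round steel foot 60 mm wide and leans 26 degrees from vertical, away from the robot. The point is the very end of the peg's round (half-ball) tip; z points along the peg, out of its tip, x lies in the plane of the lean and y is level.
- pot: Small white pot, outside diameter 44 mm, 50 mm high, hanging mouth-down on one of the short pegs; leave it. Origin at the centre of its mouth, z towards its closed end.
- drip_tray: Dark steel drip tray fixed to the table, 150 mm (its x) by 400 mm (its y), rim 14 mm high. The four pegs stand on it in a row along its y, about 95 mm apart in any order, leaning to its +x. Origin under its centre.
- start (a joint): Spring start button of the dryer: 0 released, 0.006 m fully down; it needs about 5 N to go fully down and springs back.
- start_top (a point): Centre of the top face of the round grey start button, 28 mm across, on top of the control box, 77 mm above the table; z up.
- dryer: White control box fixed to the table, 100 mm (its x) by 85 mm (its y), 55 mm high, with the button in the middle of its top. Origin under its centre.
- jaw: Bystander: loose jaw cast on a plaster base 58 by 56 mm, 24 mm high in all. Origin under its centre.
- eye: Bystander: loose white eye model on a round base 58 mm across, 37 mm high. Origin under its centre.
- stud: Bystander: loose black post on a round foot 54 mm across, 87 mm high, post 22 mm thick at most. Origin under its centre.
- bottle: Bystander: loose white jar with a black cap, 46 mm across, 95 mm high. Origin under its centre.
- mould: Bystander: blue half mould fixed to the table, 130 by 125 mm, 51 mm high. Origin under its centre.
- skullcap: Bystander: white dome fixed to the table, 112 mm across, 71 mm high. Origin under its centre.

How it is judged:
By the outcome, as a careful person would: the job done as asked, in the order asked, and still so for the second after the job is handed in, with the robot touching nothing.
It also fails if it takes over 64 s, if anything falls off the work surface, if the arm or the gripper's body presses on something with over 40 N, if the wrist force passes 120 N, or if a joint passes its speed limit or range.

## Working session

There is one attempt and no reset: what is moved stays moved. The work goes in short steps, Python scripts to look and compute and a tool call to move; the robot and the scene stay as the last step left them, time stands still between calls to the robot, and variables do not carry over. Pictures are saved under pics/ and viewed, and the job is handed in when it is done.

Besides the shell and the picture viewer there is one more tool, called after ">>>" as a command line: name --argument value ..., lists and objects as JSON in quotes. play_rows: Moves the arm, as the interface text tells. Its arguments: {"type":"object","properties":{"motion":{"type":"array"},"newtons":{"type":"number"}},"required":["motion"]}

```bash
ls; mkdir -p pics
python3 - <<'E'
from station import ctrl
import cv2
o=ctrl.get_obs(); print(o)
for n in ["side","top","wrist"]:
    d=ctrl.get_image(n); cv2.imwrite(f"pics/{n}0.png",d["color"][:,:,::-1]); print(n,d["mtx"].tolist(),d["T"].round(4).tolist(),[k for k in d])
E
```

```text
pics
{'t': 0.0, 'q': array([-1.46498115e+00,  5.33666824e-02,  1.61427970e+00, -2.34117821e-05,
        1.47599346e+00, -1.19029277e-01]), 'dq': array([ 0.00036081, -0.00280742,  0.00225403, -0.00082452, -0.00055039,
        0.0002885 ]), 'effort': array([ 3.22395772e-04, -3.93684447e+01, -3.70174026e+01, -8.20743981e-05,
        7.09510467e-03, -6.96211046e-06]), 'tool_pos': array([ 0.13924791, -0.60857629,  0.19056555]), 'tool_rot': array([-3.11972588e+00, -3.52215161e-01,  1.53494304e-05]), 'contact_force': array([-0.82995235, -0.23217874,  0.2221794 ]), 'wrist_torque': array([-0.01939689, -0.09729294,  0.05493436]), 'opening': 0.08576725270549138}
side [[505.5785273260529, 0.0, 310.0705735355095], [0.0, 505.5785273260529, 243.9642993439991], [0.0, 0.0, 1.0]] [[-0.9169, 0.2356, -0.3223, 0.2478], [-0.399, -0.5655, 0.7218, 0.7333], [-0.0122, 0.7904, 0.6125, 0.7236], [0.0, 0.0, 0.0, 1.0]] ['color', 'mtx', 'T']
top [[450.23992120200495, 0.0, 328.65836246248585], [0.0, 450.23992120200495, 243.9278250024065], [0.0, 0.0, 1.0]] [[0.0224, 0.9915, -0.1283, 0.4677], [-0.9997, 0.0218, -0.0061, 0.021], [-0.0032, 0.1284, 0.9917, 0.9978], [0.0, 0.0, 0.0, 1.0]] ['color', 'mtx', 'T']
wrist [[371.64829954431775, 0.0, 317.97483835099706], [0.0, 371.64829954431775, 241.9862926028601], [0.0, 0.0, 1.0]] [[0.2228, 0.9319, 0.2862, 0.2121], [-0.9749, 0.2136, 0.0632, -0.5918], [-0.0022, -0.2931, 0.9561, 0.3721], [0.0, 0.0, 0.0, 1.0]] ['color', 'mtx', 'T']
```

View pics/side0.png

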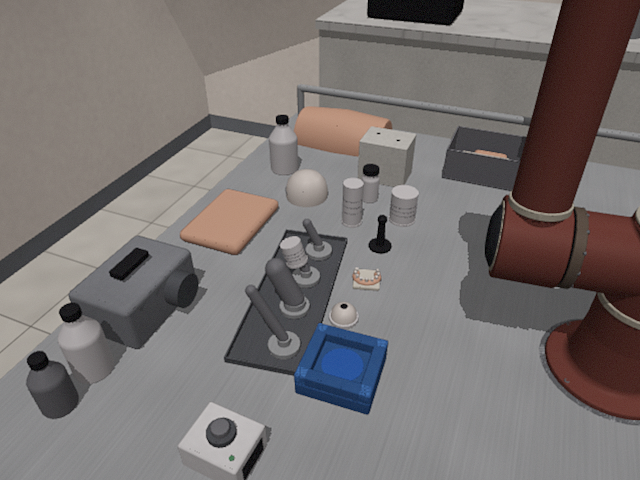

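View pics/top0.png

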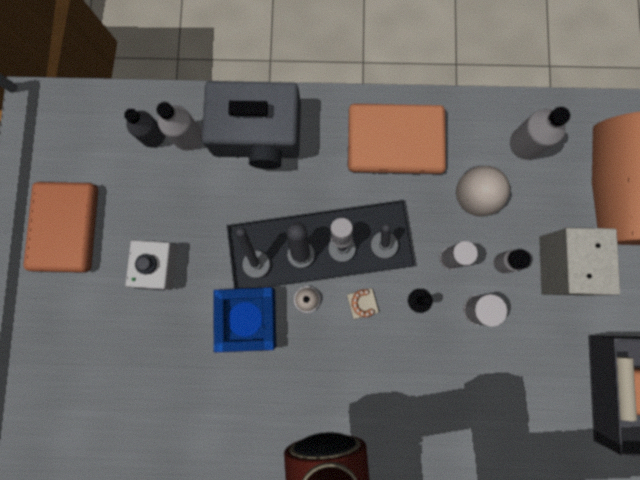

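View pics/wrist0.png

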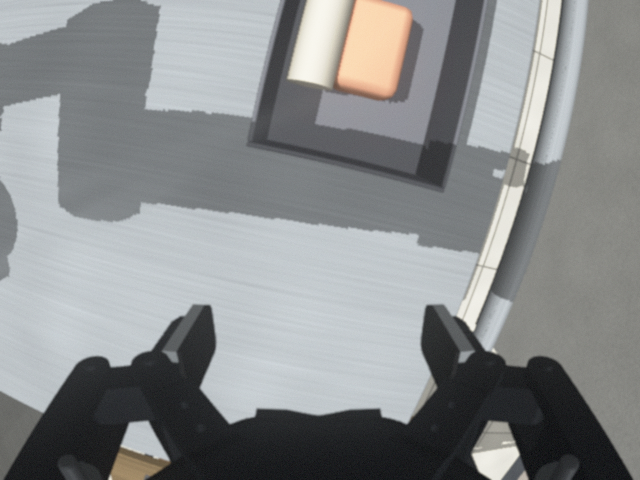

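Beakers: wide at top (491,310), tall at (465,253). Pegs from left to right in the top view are long (tip 240,233), thick (297,231), potted, then short. The button is at (146,263). I'll enlarge crops to measure these.

```bash
cat > h.py <<'E'
import numpy as np, cv2
from scipy.spatial.transform import Rotation as R
def ray(d,u,v):
    K=d["mtx"];T=d["T"]
    p=np.array([(u-K[0,2])/K[0,0],-(v-K[1,2])/K[1,1],-1.0])
    return T[:3,3],T[:3,:3]@p
def onz(d,u,v,z):
    o,r=ray(d,u,v); return o+r*(z-o[2])/r[2]
def proj(d,P):
    T=d["T"];K=d["mtx"]; p=T[:3,:3].T@(np.asarray(P)-T[:3,3])
    return np.array([K[0,2]+K[0,0]*p[0]/-p[2],K[1,2]+K[1,1]*(-p[1])/-p[2]])
def tri(d1,a,d2,b):
    A=[];B=[]
    o1,r1=ray(d1,*a);o2,r2=ray(d2,*b)
    M=np.c_[r1,-r2]; s=np.linalg.lstsq(M,o2-o1,rcond=None)[0]
    p,q=o1+s[0]*r1,o2+s[1]*r2
    return (p+q)/2,np.linalg.norm(p-q)
E
python3 - <<'E'
import cv2
t=cv2.imread('pics/top0.png');s=cv2.imread('pics/side0.png')
def c(im,x0,y0,x1,y1,f,n): cv2.imwrite(f'pics/{n}.png',cv2.resize(im[y0:y1,x0:x1],None,fx=f,fy=f,interpolation=cv2.INTER_CUBIC))
c(t,120,190,320,310,4,'t_a');c(t,320,190,540,340,3.6,'t_b')
c(s,220,210,370,370,3.7,'s_a');c(s,290,160,440,290,4.6,'s_b')
E
```

```text
(no output)
```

View pics/t_a.png

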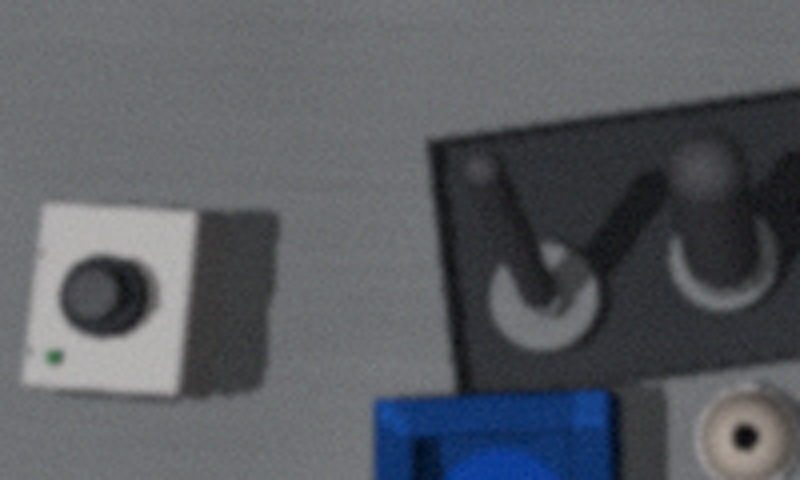

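View pics/t_b.png

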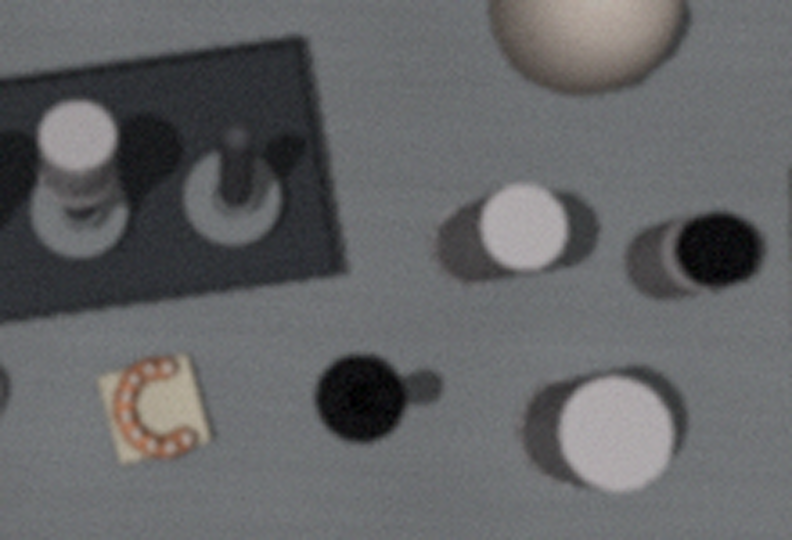

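View pics/s_a.png

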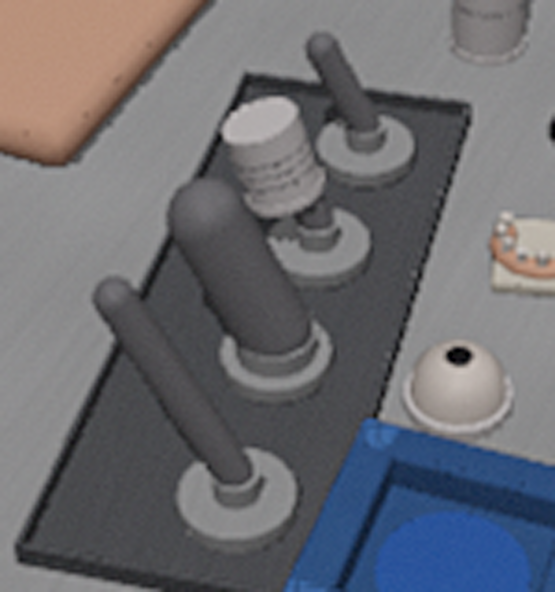

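View pics/s_b.png

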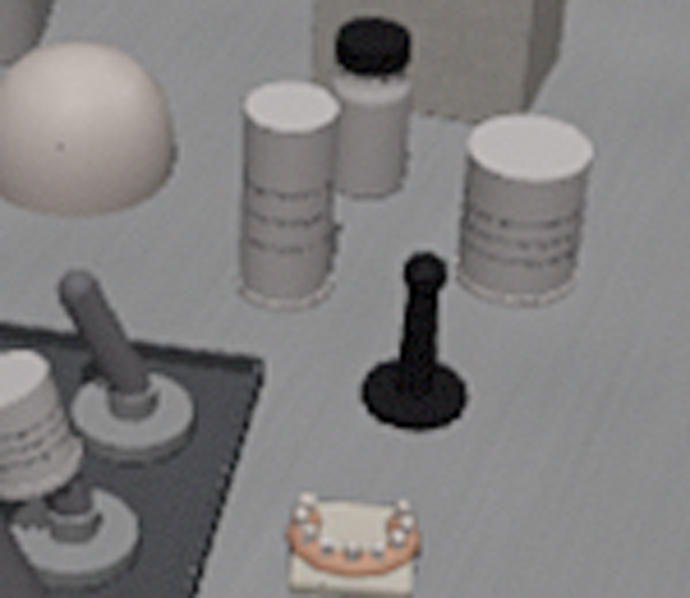

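Run:
```python
from station import ctrl
from h import *
t=ctrl.get_image('top');s=ctrl.get_image('side')
import pickle;pickle.dump((t,s),open('cam.pkl','wb'))
im=cv2.medianBlur(t['color'],3); g=im.min(2)
def disc(x0,y0,x1,y1,th=135):
    m=((g[y0:y1,x0:x1]>th)*255).astype(np.uint8)
    c=max(cv2.findContours(m,cv2.RETR_EXTERNAL,cv2.CHAIN_APPROX_NONE)[0],key=cv2.contourArea)
    (cx,cy),r=cv2.minEnclosingCircle(c); M=cv2.moments(c)
    return M['m10']/M['m00']+x0,M['m01']/M['m00']+y0,np.sqrt(cv2.contourArea(c)/np.pi)+.5
for n,b,z in [('wide',(470,285,515,335),.08),('tall',(447,235,487,275),.112)]:
    u,v,r=disc(*b); p=onz(t,u,v,z); print(n,u,v,r,'diam mm',r*2/450*(1-z)*1000,p)
for n,z,a,b in [('long',0,(240.2,231.7),(251.3,289.7)),('thick',0,(296.7,233.2),(276.2,268.1)),('short',0,(385.5,228),(306.8,222.7)),
   ('pot_top',0,(341.7,228),(291,243))]:
    print(n,*tri(t,a,s,b))
# feet
for n,u,v in [('long',256.5,264.2),('thick',300.7,254),('spare',342,249),('short',384.8,244.5)]: print(n,onz(t,u,v,.014))
# tray corners (top): 
for u,v in [(120+432/4,190+142/4),(120+460/4,190+388/4),(320+305/3.6,190+38/3.6),(320+346/3.6,190+272/3.6)]: print('tray',onz(t,u,v,.014))
# button
print('btn',onz(t,120+95/4,190+293/4,.077), 'side tri',tri(t,(120+95/4,190+293/4),s,(220.5,429)))
for n,u,v,z in [('stud',420,300,.0),('bottle',320+718/3.6,190+250/3.6,.095),('skull',484,190,.03),('eye',306,299,.02)]: print(n,onz(t,u,v,z))
im2=s['color'][380:480,170:280]; cv2.imwrite('pics/s_c.png',cv2.resize(im2[:,:,::-1],None,fx=5,fy=5))
```

```text
wide 490.77646239554315 310.3047818012999 15.617754405994354 diam mm 63.85926246006581 [ 0.45876239 -0.30293095  0.08      ]
tall 465.1075815332486 252.49639983058026 11.69173535307736 diam mm 46.14338219347865 [ 0.57110937 -0.24365043  0.112     ]
long [0.59837689 0.19760194 0.13768055] 0.0013883206934076468
thick [0.60483304 0.09169028 0.09997629] 0.0012895408574794497
short [ 0.62201886 -0.08958248  0.08215652] 0.0005413699818466596
pot_top [0.61798578 0.00062166 0.09155427] 0.0005118092155637963
long [0.54667987 0.18414507 0.014     ]
thick [0.57128168 0.08795689 0.014     ]
spare [ 0.5843382  -0.00256107  0.014     ]
short [ 0.59638662 -0.09659365  0.014     ]
tray [0.63122343 0.25103346 0.014     ]
tray [0.49590035 0.2288435  0.014     ]
tray [ 0.69616638 -0.1403606   0.014     ]
tray [ 0.55143214 -0.16536526  0.014     ]
btn [0.5384542  0.40538941 0.077     ] side tri (array([0.53891678, 0.40934123, 0.06718756]), np.float64(0.0006329446369884458))
stud [ 0.47692799 -0.17636385  0.        ]
bottle [ 0.5614398  -0.35759158  0.095     ]
skull [ 0.7199276  -0.31192554  0.03      ]
eye [0.47339065 0.07316113 0.02      ]
```

View pics/s_c.png

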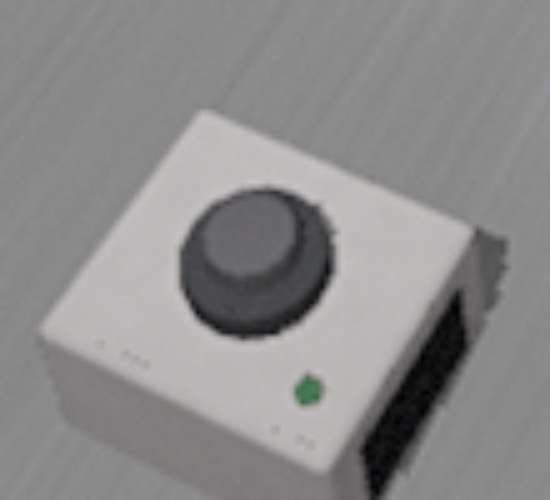

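Run:
```python
from h import *
import pickle
t,s=pickle.load(open('cam.pkl','rb'))
for n,d,(x0,y0,x1,y1) in [('t',t,(225,205,325,285)),('s',s,(230,245,330,365))]:
    im=cv2.resize(d['color'][y0:y1,x0:x1],None,fx=(8 if n=='t' else 5),fy=(8 if n=='t' else 5),interpolation=cv2.INTER_CUBIC)
    im=cv2.convertScaleAbs(im,alpha=1.8)
    cv2.imwrite(f'pics/z_{n}.png',im[:,:,::-1])
```

```text
(no output)
```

View pics/z_t.png

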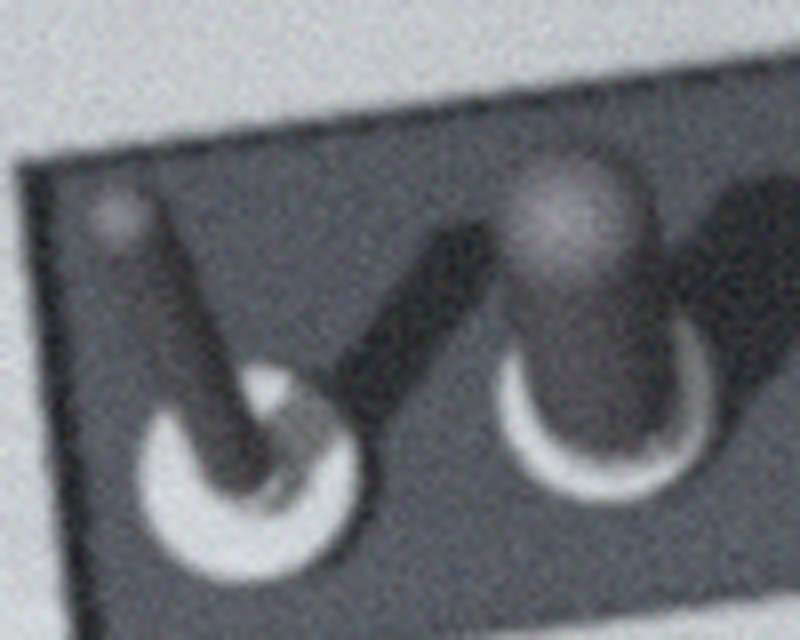

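View pics/z_s.png

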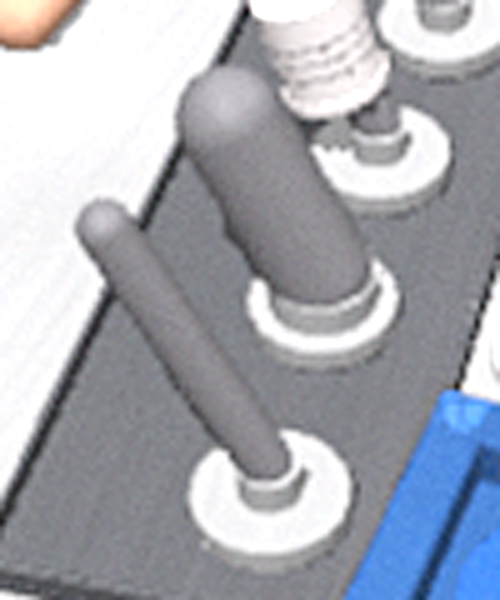

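Run:
```python
from h import *
import pickle
t,s=pickle.load(open('cam.pkl','rb'))
for n,a,b in [('long',(240.9,232.8),(251,290.6)),('thick',(297.2,233.8),(276,269)),('footL',(225+250/8,205+471/8),(230+270/5,245+494/5)),('footT',(225+606/8,205+398/8),(230+324/5,245+300/5))]:
    print(n,*tri(t,a,s,b))
print('btn',tri(t,(120+95/4,190+293/4),s,(220,427)))
for n,b,c in [('footL',(225+250/8,205+471/8),(0.5984,0.1976,0.1377)),('footT',(225+606/8,205+398/8),(0.6048,0.0917,0.1))]:
    f=onz(t,*b,.022); print(f)
# wide & tall by side view: top discs
for n,P in [('wide',(.4588,-.3029,.08)),('tall',(.5711,-.2437,.112))]: print(n,proj(s,P))
print([(290+530/4.6,160+148/4.6),(290+293/4.6,160+107/4.6)])
```

```text
long [0.597902   0.1972101  0.13512542] 0.0012972096239517257
thick [0.6048107  0.09115308 0.0971586 ] 0.0028853702546962493
footL [0.54785867 0.18545127 0.00997705] 0.0003211213793395557
footT [0.57046651 0.08815816 0.01213279] 0.001362548351374901
btn (array([0.53923815, 0.40828946, 0.07038043]), np.float64(0.0005972625042110249))
[0.54673319 0.18339256 0.022     ]
[0.56879901 0.08725362 0.022     ]
wide [405.28412607 190.89461105]
tall [353.16484938 181.92211806]
[(405.2173913043478, 192.17391304347825), (353.69565217391306, 183.2608695652174)]
```

```bash
cat >> h.py <<'E'
YAW=10.
def Rt(yaw,tilt):
    y=np.radians(yaw);u=np.array([np.cos(y),np.sin(y),0]);z=np.array([0,0,-1.])
    B=np.c_[u,np.cross(z,u),z]
    return B@R.from_euler('y',-tilt,degrees=True).as_matrix()
def a_(yaw=YAW): return -Rt(yaw,26)[:,2]
def show(wps):
    from station import ctrl
    o=ctrl.get_obs(); R0=R.from_rotvec(o['tool_rot']).as_matrix();p0=o['tool_pos']
    print('t',round(o['t'],2),'pos',p0.round(4),'F',o['contact_force'].round(1),'open',round(o['opening'],4),'q',o['q'].round(2))
    for p,yaw,tilt in wps:
        sh=R0.T@(np.array(p)-p0)*100; tr=R.from_matrix(R0.T@Rt(yaw,tilt)).as_rotvec(degrees=True)
        print(np.round(p,4),sh.round(2),tr.round(1))
E
python3 - <<'E'
from h import *
show([((.459,-.303,.15),10,0),((.459,-.303,.03),10,0)])
E
```

```text
t 0.25 pos [ 0.1393 -0.6089  0.1912] F [-0.3  0.2 -0.7] open 0.0854 q [-1.46  0.05  1.61  0.    1.48 -0.12]
[ 0.459 -0.303  0.15 ] [ 37.99 -22.69   4.15] [-0.1 -0.   2.9]
[ 0.459 -0.303  0.03 ] [ 37.99 -22.68  16.15] [-0.1 -0.   2.9]
```

>>> play_rows --motion '[[[-1,5,-3,0.5,0,0,0.5],[-1,11,-6.5,1,0,0,1],[-1,17,-10,1.5,0,0,1.5],[-1,23,-13.5,2,0,0,2],[-1,29,-17,3,0,0,2.5],[-1,34,-20,4,0,0,2.9],[-1,37,-22,4.1,0,0,2.9],[-1,38,-22.7,4.1,0,0,2.9],[-1,38,-22.7,4.1,0,0,2.9],[-1,38,-22.7,4.1,0,0,2.9]]]' --newtons 50

```text
t: 1.5
tool_pos: [0.4584, -0.3041, 0.1507]
tool_rot: [-3.129, -0.271, 0.0]
contact_force: [0.6, -0.1, -0.9]
opening: 0.0856
```

Run:
```python
from h import *
from station import ctrl
d=ctrl.get_image('wrist');cv2.imwrite('pics/w1.png',d['color'][:,:,::-1])
show([((.459,-.303,.15),10,0),((.459,-.303,.03),10,0)])
# mean fisheye proj of expected disc centre & bottle
def fp(P):
    T=d['T'];K=d['mtx'];p=T[:3,:3].T@(np.array(P)-T[:3,3]); x,y,z=p[0],-p[1],-p[2]
    th=np.arctan2(np.hypot(x,y),z);r=np.hypot(x,y); return K[0,2]+K[0,0]*th*x/r,K[1,2]+K[1,1]*th*y/r
print(fp((.459,-.303,.08)),fp((.571,-.244,.112)))
```

```text
t 1.55 pos [ 0.4583 -0.3042  0.1507] F [ 0.1 -0.1 -0.5] open 0.0857 q [-0.72 -0.1   1.83  0.    1.41  0.68]
[ 0.459 -0.303  0.15 ] [ 0.09 -0.11  0.07] [-0.   0.  -0.1]
[ 0.459 -0.303  0.03 ] [ 0.09 -0.1  12.07] [-0.   0.  -0.1]
(np.float64(317.5268522254591), np.float64(237.4135475693131)) (np.float64(250.99632491018258), np.float64(55.93325731615988))
```

View pics/w1.png

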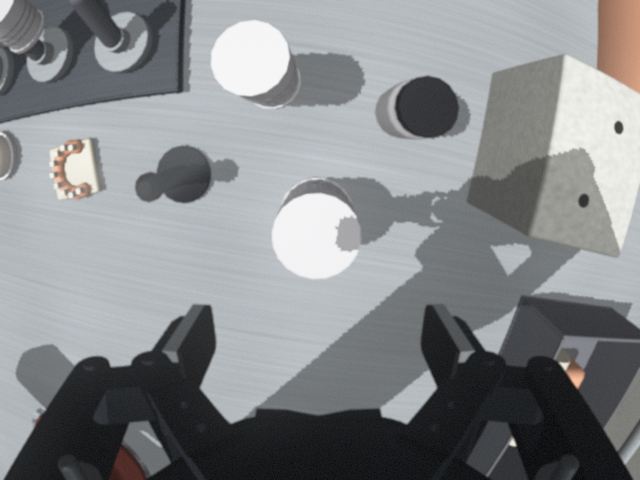

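The wide beaker's disc sits at (316,236), within 2 px of the prediction. The tall one's is at (250,60), within 4 px. I'm descending to grasp the wide one.

>>> play_rows --motion '[[[-1,0.1,-0.1,4,0,0,0],[-1,0.1,-0.1,8,0,0,0],[-1,0.1,-0.1,11,0,0,0],[-1,0.1,-0.1,12,0,0,0],[-1,0.1,-0.1,12,0,0,0],[1,0.1,-0.1,12,0,0,0],[1,0.1,-0.1,12,0,0,0],[1,0.1,-0.1,12,0,0,0],[1,0.1,-0.1,12,0,0,0],[1,0.1,-0.1,12,0,0,0],[1,0.1,-0.1,12,0,0,0]]]' --newtons 50

```text
t: 2.92
tool_pos: [0.4606, -0.3038, 0.0336]
tool_rot: [3.128, 0.27, 0.004]
contact_force: [-1.3, 1.7, 5.2]
opening: 0.0601
```

Run:
```python
from h import *
tip=np.array([.605,.0912,.099])+.021*a_(); home=tip-.046*a_()
print(tip,home)
show([((.459,-.303,.25),10,0),((.56,-.1,.26),10,10),(home+.14*a_(),10,26),(home+.1*a_(),10,26)])
```

```text
[0.61406594 0.09279857 0.11787467] [0.59420722 0.08929694 0.07653015]
t 2.92 pos [ 0.4606 -0.3038  0.0336] F [-1.3  1.7  5.2] open 0.0601 q [-0.72  0.03  1.91  0.    1.19  0.68]
[ 0.459 -0.303  0.25 ] [ -0.09  -0.07 -21.64] [ 0.1 -0.1 -0.1]
[ 0.56 -0.1   0.26] [ 13.35 -18.33 -22.65] [  0.1 -10.1  -0.1]
[0.6546 0.1    0.2024] [ 26.09 -36.42 -16.89] [  0.1 -26.1  -0.1]
[0.6374 0.0969 0.1664] [ 24.32 -36.42 -13.29] [  0.1 -26.1  -0.1]
```

>>> play_rows --motion '[[[1,0,0,-2,0,0,0],[1,0,0,-6,0,0,0],[1,0,0,-11,0,0,0],[1,0,0,-16,0,0,0],[1,0,0,-20,0,0,0],[1,0,0,-21.6,0,0,0],[1,0,0,-21.6,0,0,0]]]'

```text
t: 3.8
tool_pos: [0.4604, -0.3039, 0.2507]
tool_rot: [3.126, 0.27, 0.007]
contact_force: [1.2, 0.0, -2.2]
opening: 0.06
```

Run:
```python
from h import *
from station import ctrl
d=ctrl.get_image('wrist');s=ctrl.get_image('side')
im=np.hstack([d['color'][150:480,120:520],s['color'][80:410,300:640]]);cv2.imwrite('pics/l1.png',im[:,:,::-1])
tip=np.array([.605,.0912,.099])+.021*a_(); home=tip-(.076-.0336)*a_()
show([((.56,-.1,.26),10,10),(home+.14*a_(),10,26),(home+.1*a_(),10,26)])
```

```text
t 3.9 pos [ 0.4593 -0.3029  0.2474] F [-0.1 -0.8 -1.9] open 0.0602 q [-0.72 -0.15  1.72  0.    1.58  0.68]
[ 0.56 -0.1   0.26] [ 13.4  -18.26  -1.24] [ -0.  -10.   -0.1]
[0.6562 0.1002 0.2056] [ 26.31 -36.34   4.21] [ -0.1 -26.   -0.1]
[0.6389 0.0972 0.1696] [ 24.56 -36.33   7.81] [ -0.1 -26.   -0.1]
```

View pics/l1.png

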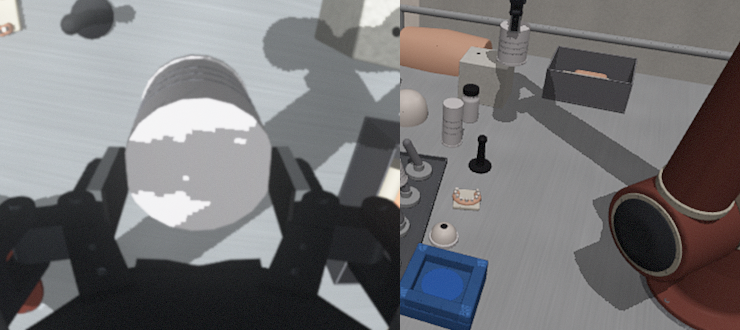

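The wide beaker is held upright in the jaws. Next I move above the thick peg with the tilt.

>>> play_rows --motion '[[[1,3,-4,-1,0,-2,0],[1,7,-9.5,-1.2,0,-5,0],[1,11,-15,-1.2,0,-8,0],[1,15,-20.5,-1,0,-13,0],[1,19,-26,0,0,-18,0],[1,23,-31.5,2,0,-23,0],[1,25.5,-35,3.5,0,-26,0],[1,26.3,-36.3,4.2,0,-26,0],[1,26.3,-36.3,4.2,0,-26,0],[1,26.3,-36.3,4.2,0,-26,0],[1,26.3,-36.3,4.2,0,-26,0]]]'

```text
t: 5.28
tool_pos: [0.6561, 0.0985, 0.2065]
tool_rot: [3.014, 0.258, -0.693]
contact_force: [-0.1, 0.5, -0.4]
opening: -0.0002
```

Run:
```python
from h import *
from station import ctrl
d=ctrl.get_image('wrist');s=ctrl.get_image('side');t=ctrl.get_image('top')
z=lambda im,f:cv2.resize(im,None,fx=f,fy=f,interpolation=cv2.INTER_CUBIC)
cv2.imwrite('pics/p1s.png',z(s['color'][180:380,190:390],3)[:,:,::-1])
cv2.imwrite('pics/p1t.png',z(t['color'][150:290,220:400],4)[:,:,::-1])
cv2.imwrite('pics/p1w.png',d['color'][:,:,::-1])
tip=np.array([.605,.0912,.099])+.021*a_(); home=tip-(.076-.0336)*a_()
show([(home+.14*a_(),10,26),(home+.1*a_(),10,26)])
for D in(s,t): print(proj(D,tip-.021*a_()))
```

```text
t 5.42 pos [0.6562 0.0989 0.2067] F [-0.2  0.3 -0.2] open -0.0004 q [ 0.06  0.47  1.14 -0.05  1.97  1.45]
[0.6562 0.1002 0.2056] [ 0.07 -0.14  0.09] [-0.1 -0.1 -0.2]
[0.6389 0.0972 0.1696] [ 0.06 -0.13  4.09] [-0.1 -0.1 -0.2]
[276.60009815 268.36446515]
[296.87420264 232.89576142]
```

View pics/p1s.png

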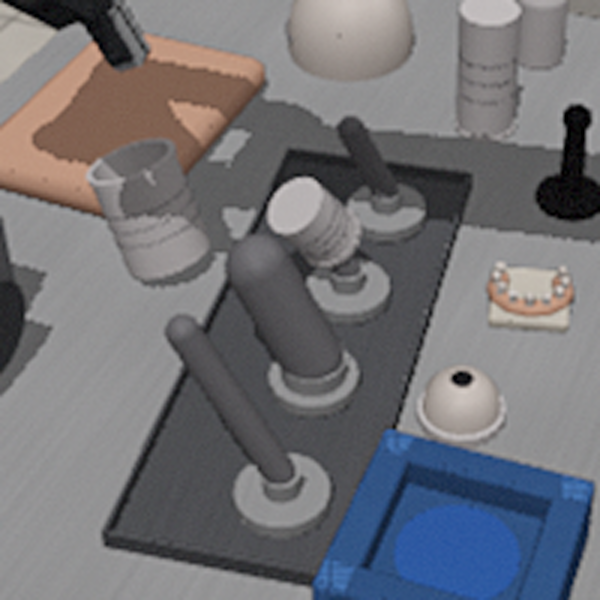

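View pics/p1t.png

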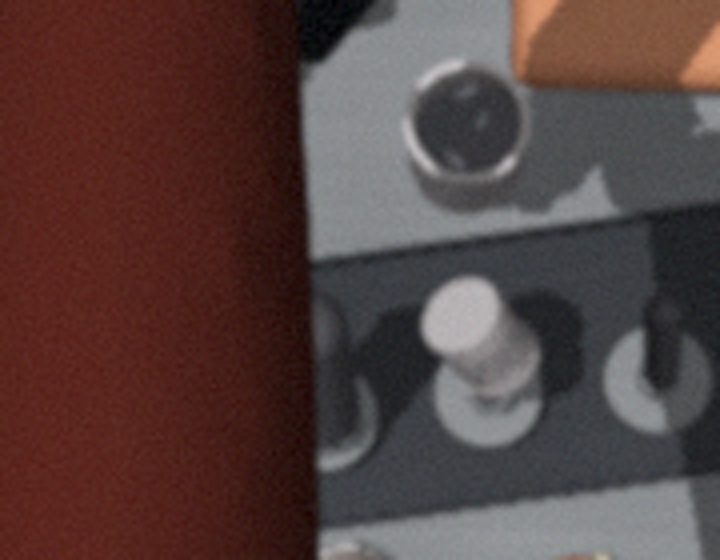

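View pics/p1w.png

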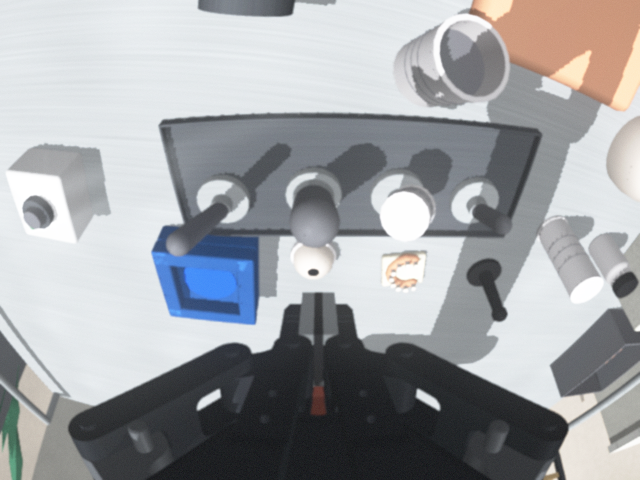

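The wide beaker slipped out in transit. It now stands mouth-up behind the tray, in the side crop at (150,210), beside the skin pad. I need to know why before regrasping: the grip opening read 60 mm on a 64 mm body. I'll check the jaw geometry in the wrist view.

```bash
cat >> h.py <<'E'
def fp(d,P):
    T=d['T'];K=d['mtx'];p=T[:3,:3].T@(np.array(P)-T[:3,3]); x,y,z=p[0],-p[1],-p[2]
    th=np.arctan2(np.hypot(x,y),z);r=np.hypot(x,y); return np.array([K[0,2]+K[0,0]*th*x/r,K[1,2]+K[1,1]*th*y/r])
def fray(d,u,v):
    T=d['T'];K=d['mtx'];x,y=(u-K[0,2])/K[0,0],(v-K[1,2])/K[1,1];th=np.hypot(x,y)
    k=np.sin(th)/th; return T[:3,3],T[:3,:3]@np.array([x*k,-y*k,-np.cos(th)])
def fonz(d,u,v,z):
    o,r=fray(d,u,v); return o+r*(z-o[2])/r[2]
E
python3 - <<'E'
from h import *
from station import ctrl
d=ctrl.get_image('wrist');o=ctrl.get_obs();R0=R.from_rotvec(o['tool_rot']).as_matrix();p=o['tool_pos']
for k in ([0,0,0],[0,0,-.019],[.011,0,0],[-.011,0,0],[.011,0,-.019]): print(k,fp(d,p+R0@np.array(k)))
print('known', fp(d,(.605,.0912,.099)),fp(d,(.598,.196,.137)))
print('cam in tool',R0.T@(d['T'][:3,3]-p), (R0.T@d['T'][:3,:3]).round(3))
E
```

```text
[0, 0, 0] [318.69281293 276.92910619]
[0, 0, -0.019] [318.74441079 291.98950815]
[0.011, 0, 0] [318.70232396 257.28560417]
[-0.011, 0, 0] [318.68241212 295.75187749]
[0.011, 0, -0.019] [318.75714123 270.72134403]
known [317.32741167 221.68819457] [182.08630691 243.19288778]
cam in tool [ 0.07494161 -0.00027438 -0.18152426] [[-0.     0.956  0.293]
 [ 1.     0.     0.001]
 [ 0.     0.293 -0.956]]
```

Run:
```python
from h import *
from station import ctrl
d=ctrl.get_image('side');o=ctrl.get_obs();R0=R.from_rotvec(o['tool_rot']).as_matrix();p=o['tool_pos']
im=cv2.resize(d['color'][120:270,150:310],None,fx=5,fy=5,interpolation=cv2.INTER_CUBIC)
im=cv2.convertScaleAbs(im,alpha=1.3)
for k,c in [((0,0,0),(255,0,0)),((-.011,0,0),(255,255,0)),((.011,0,0),(0,255,0)),((-.02,0,0),(0,255,255))]:
    u=proj(d,p+R0@np.array(k)); print(k,u); cv2.circle(im,tuple(int(x) for x in (u-[150,120])*5),4,c,-1)
cv2.imwrite('pics/tip.png',im[:,:,::-1])
```

```text
(0, 0, 0) [245.85188869 218.26530752]
(-0.011, 0, 0) [250.86479773 216.74762375]
(0.011, 0, 0) [240.89253889 219.76677596]
(-0.02, 0, 0) [255.00671514 215.49363714]
```

View pics/tip.png

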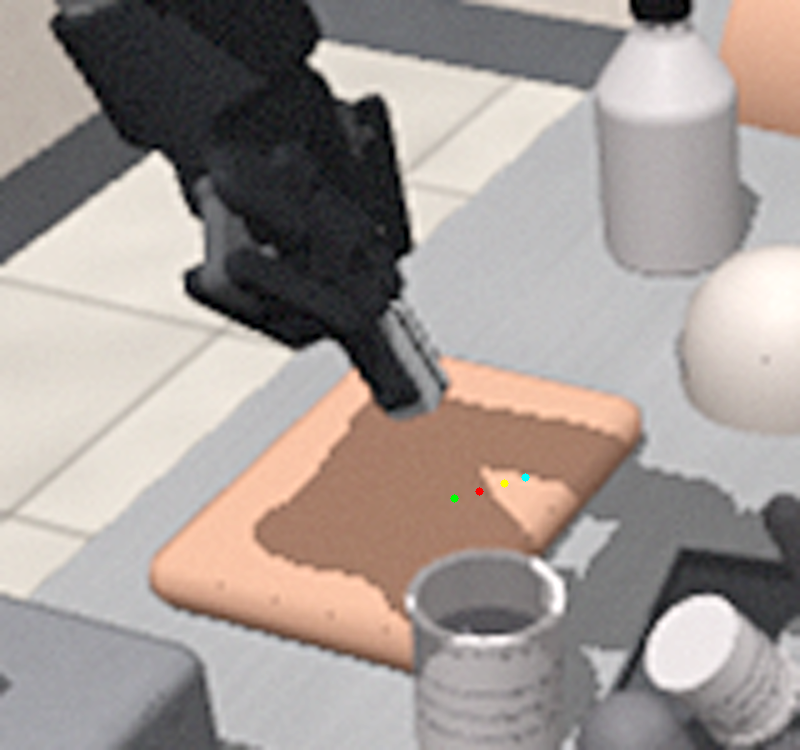

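The actual fingertips lie well short of the reported TCP in the side view: about (233,201) against a predicted (246,218). The reported frame doesn't match the fingers, so I'll triangulate the real tip.

Run:
```python
from h import *
from station import ctrl
s=ctrl.get_image('side');w=ctrl.get_image('wrist');o=ctrl.get_obs();R0=R.from_rotvec(o['tool_rot']).as_matrix();p=o['tool_pos']
def tri2(o1,r1,o2,r2):
    q=np.linalg.lstsq(np.c_[r1,-r2],o2-o1,rcond=None)[0];a,b=o1+q[0]*r1,o2+q[1]*r2;return (a+b)/2,np.linalg.norm(a-b)
for name,wp,sp in [('front edge',(319,293),(150+395/5,120+410/5)),('mid',(319,293),(150+415/5,120+405/5))]:
    P,e=tri2(*fray(w,*wp),*ray(s,*sp)); print(name,P,e,'in tool (mm)',(R0.T@(P-p)*1000).round(1))
c=w['color'][270:420,240:400];cv2.imwrite('pics/wt.png',cv2.resize(c,None,fx=5,fy=5)[:,:,::-1])
print(o['q'],p,o['tool_rot'])
```

```text
front edge [0.68312389 0.10471752 0.23850937] 0.0017222271480699996 in tool (mm) [ 10.5  -0.5 -41.2]
mid [0.67871366 0.10208849 0.23744779] 0.004003515628026261 in tool (mm) [  6.7   1.3 -38.1]
[ 0.06155934  0.47502236  1.14279498 -0.05202872  1.973677    1.45091996] [0.65616007 0.0994943  0.20606868] [ 3.01360642  0.25979116 -0.69415677]
```

View pics/wt.png

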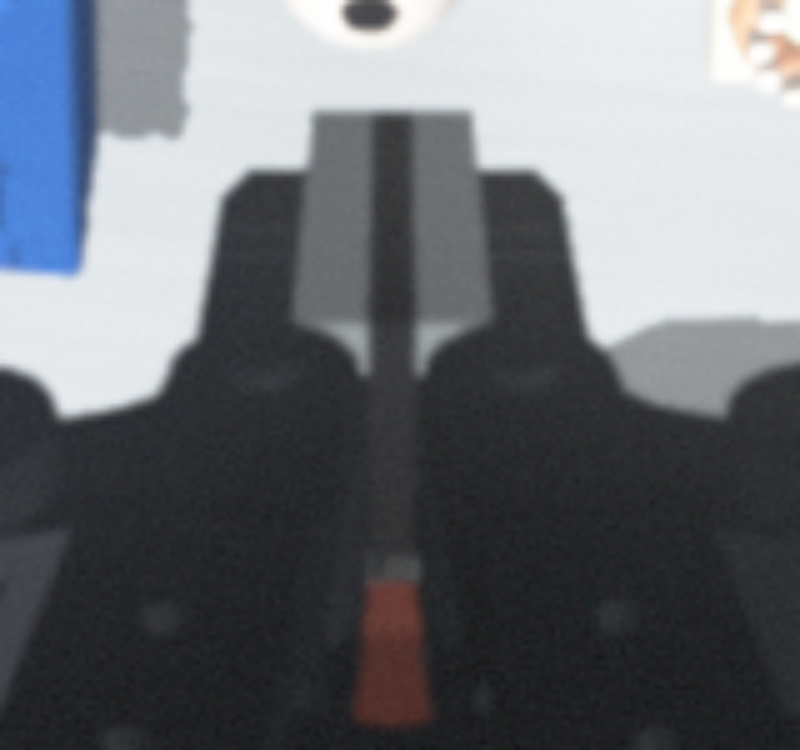

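Triangulated, the fingers' front edge is at x=+10.5 mm and z=−41 mm in the tool frame. So the real tips sit about 40 mm short of the reported TCP along tool z, and the first grasp only pinched the top rim. I'll compensate from here on. The beaker must now be turned over, so I'll measure where it stands and fit the arm's kinematics from the readings.

Run:
```python
from h import *
from station import ctrl
from scipy.optimize import least_squares
D=[([.05336668,1.61427970,1.47599346],np.hypot(.13924791,.60857629),.19056555),([-.1,1.83,1.41],np.hypot(.4583,.3042),.1507),([.03,1.91,1.19],np.hypot(.4606,.3038),.0336),([-.15,1.72,1.58],np.hypot(.4593,.3029),.2474),([.47502236,1.14279498,1.973677],np.hypot(.65616,.09949),.20607)]
def fk(x,q):
    L1,L2,c2,z0,L3,r0=x;a,b,c=q
    return r0+L1*np.sin(a)+L2*np.sin(a+b+c2)+L3*np.sin(a+b+c), z0+L1*np.cos(a)+L2*np.cos(a+b+c2)+L3*np.cos(a+b+c)
f=lambda x:np.concatenate([np.array(fk(x,q))-[r,z] for q,r,z in D]+[0.02*(np.array(x)-[.4,.4,0,.3,.25,0])])
for x0 in ([.4,.4,0,.3,.25,0],[.45,.4,-.2,.3,.25,.0]):
    s=least_squares(f,x0); print(s.x.round(4),np.abs(s.fun[:10]).max())
s_=ctrl.get_image('side');t=ctrl.get_image('top')
cv2.imwrite('pics/b_s.png',cv2.resize(s_['color'][215:285,210:270],None,fx=8,fy=8)[:,:,::-1])
cv2.imwrite('pics/b_t.png',cv2.resize(t['color'][155:215,310:370],None,fx=8,fy=8)[:,:,::-1])
w=ctrl.get_image('wrist')
print('ring top',onz(t,310+27,150+122/4,.08),'wrist',fonz(w,474,58,.08))
```

```text
[ 0.4149  0.6291  0.1633  0.2493  0.3113 -0.0058] 0.0009341617658875645
[ 0.4149  0.6291  0.1633  0.2493  0.3113 -0.0058] 0.0009341614231281326
ring top [0.7206543  0.01216562 0.08      ] wrist [0.7618302  0.00551063 0.08      ]
```

View pics/b_t.png

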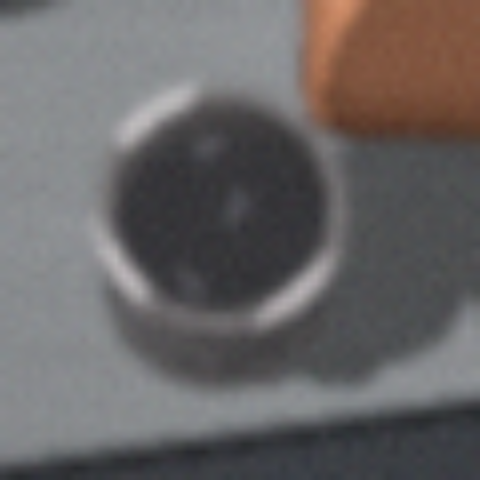

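View pics/b_s.png

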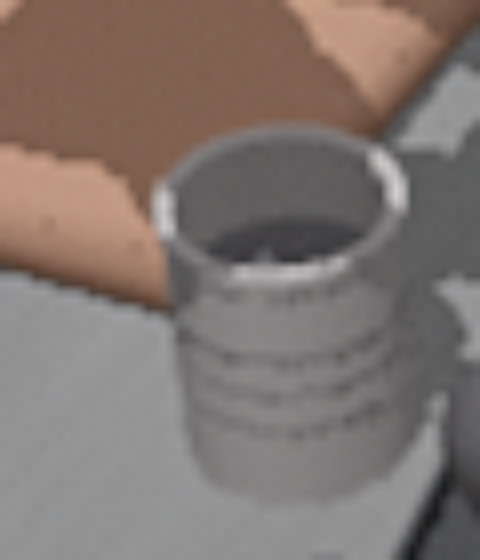

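Run:
```python
from h import *
from station import ctrl
import pickle
t,s=pickle.load(open('cam.pkl','rb'))
print('rim',tri(t,(337.75,180.9),s,(245.4,240.6)))
# base: side ellipse of bottom centre approx
P=tri(t,(337.75,180.9),s,(245.4,240.6))[0]
print('base if upright',proj(s,[P[0],P[1],0]),proj(t,[P[0],P[1],0]))
print('side base left/bottom crop -> ',210+300/8,215+460/8)
w=ctrl.get_image('wrist')
print(fp(w,P),fp(w,[P[0],P[1],0]))
```

```text
rim (array([0.72102531, 0.01038538, 0.07439923]), np.float64(0.0007089718971367212))
base if upright [248.28971629 267.31062147] [337.25392185 189.8066412 ]
side base left/bottom crop ->  247.5 272.5
[448.77210254 102.43104566] [425.08833682  73.35189807]
```

The beaker was still rocking across those frames. I'll back the arm up along the tool axis with the jaws open, let it settle, and look again.

>>> play_rows --motion '[[[-1,0,0,-3,0,5,0],[-1,0,2,-6,0,10,0],[-1,0,4,-9,0,16,0],[-1,0,6,-10,0,22,0],[-1,0,8,-10,0,26,0],[-1,0,8,-10,0,26,0],[-1,0,8,-10,0,26,0]]]'

```text
t: 6.7
tool_pos: [0.7129, 0.029, 0.2952]
tool_rot: [-3.129, -0.271, 0.001]
contact_force: [0.3, -0.2, -0.2]
opening: 0.0854
```

Run:
```python
from h import *
from station import ctrl
show([])
w=ctrl.get_image('wrist');s=ctrl.get_image('side');t=ctrl.get_image('top')
z=lambda im,f:cv2.resize(im,None,fx=f,fy=f,interpolation=cv2.INTER_CUBIC)
cv2.imwrite('pics/c_s.png',z(s['color'][180:300,180:320],4)[:,:,::-1])
cv2.imwrite('pics/c_t.png',z(t['color'][100:240,290:430],4)[:,:,::-1])
cv2.imwrite('pics/c_w.png',w['color'][:,:,::-1])
```

```text
t 6.7 pos [0.7129 0.029  0.2952] F [ 0.3 -0.2 -0.2] open 0.0854 q [-0.06  0.22  1.26  0.    1.66  1.33]
```

View pics/c_s.png

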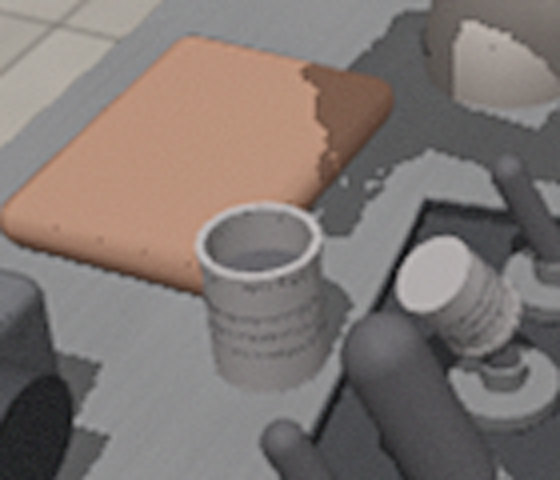

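View pics/c_t.png

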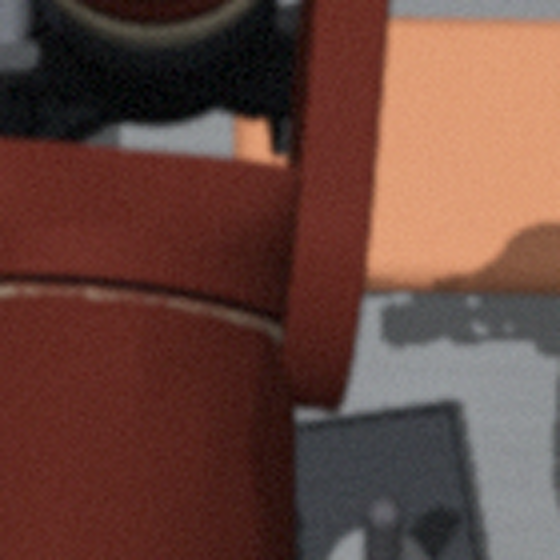

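View pics/c_w.png

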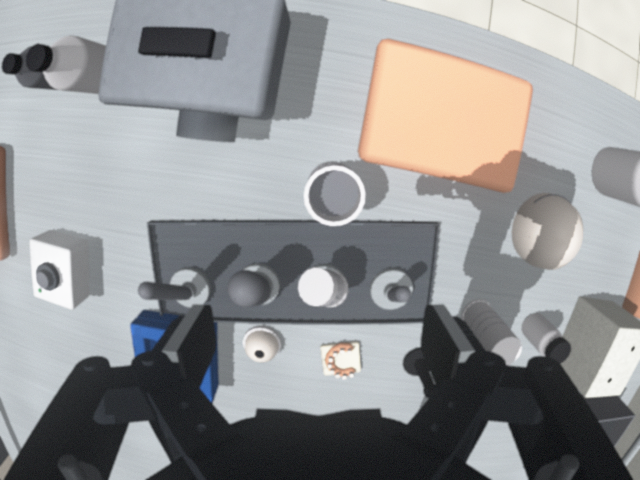

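The beaker is at rest, upright and mouth-up, with its rim at wrist (335,195) and side (245,241). To turn it over I'll pick it up leaning, lay it on its side, then regrasp it leaning the other way. First, a check on which tool pitches the arm can reach.

```bash
cat >> h.py <<'E'
OFF=.040
def ik(r,z,S):  # r,z of REPORTED tcp, S deg; planar q4=0
    L1,L2,c2,z0,L3,r0=.4149,.6291,.1633,.2493,.3113,-.0058
    S=np.radians(S); rw=r-r0-L3*np.sin(S); zw=z-z0-L3*np.cos(S); d=np.hypot(rw,zw)
    cg=(d*d-L1*L1-L2*L2)/(2*L1*L2)
    if abs(cg)>1: return None
    g=np.arccos(cg); q3=g-c2; q2=np.arctan2(rw,zw)-np.arctan2(L2*np.sin(g),L1+L2*np.cos(g)); return q2,q3,S-q2-q3
E
python3 - <<'E'
from h import *
from station import ctrl
w=ctrl.get_image('wrist');s=ctrl.get_image('side')
print('rim',fonz(w,335,195,.08),onz(s,245,240.7,.08))
print('pad/dev pts', fonz(w,362,160,.02),fonz(w,206,135,.05),fonz(w,300,215,.014))
def P(r,z,S,back): # reported tcp such that point 'back' mm behind true tip at r,z
    s=np.radians(S);L=OFF+back; return r+L*np.sin(s),z+L*np.cos(s)
for n,r,z,S in [('pick',.72,.06,225),('pick',.72,.06,215),('lay',.70,.045,145),('lay',.70,.045,140),('lay',.72,.05,135),('regr',.76,.036,225),('regr',.76,.036,215),('peg home',.62,.1,161),('peg',.62,.1,151),('peg pre',.67,.2,151),('pegpre',.67,.2,161)]:
    q=ik(*P(r,z,S,.027),S); print(n,r,z,S,None if q is None else np.round(q,2))
E
```

```text
rim [0.72215555 0.01314031 0.08      ] [0.71717311 0.01721556 0.08      ]
pad/dev pts [ 0.76145718 -0.01606122  0.02      ] [0.76352654 0.17153816 0.05      ] [0.67819717 0.04747248 0.014     ]
pick 0.72 0.06 225 [0.92 0.93 2.08]
pick 0.72 0.06 215 [0.81 1.05 1.89]
lay 0.7 0.045 145 [0.21 1.9  0.41]
lay 0.7 0.045 140 [0.2  1.94 0.3 ]
lay 0.72 0.05 135 [0.23 1.93 0.19]
regr 0.76 0.036 225 [1.05 0.76 2.12]
regr 0.76 0.036 215 [0.93 0.9  1.92]
peg home 0.62 0.1 161 [0.03 1.94 0.84]
peg 0.62 0.1 151 [-0.04  2.03  0.64]
peg pre 0.67 0.2 151 [-0.05  1.86  0.82]
pegpre 0.67 0.2 161 [0.03 1.76 1.02]
```

All poses are reachable with plain wrist pitch. I'll pick with a 40° backward lean, lay at −45°, regrasp at +40°, and bring it to the peg at about −24°.

```bash
cat >> h.py <<'E'
def rep(C,yaw,tilt,back=.026): return np.array(C)+(OFF+back)*Rt(yaw,tilt)[:,2]
E
python3 - <<'E'
from h import *
C=np.array([.720,.015,.06]);tz=Rt(2,40)[:,2];p=rep(C,2,40)
show([(p-.2*tz,2,40),(p-.1*tz,2,40),(p,2,40)])
E
```

```text
t 6.95 pos [0.7132 0.0292 0.295 ] F [-0.4  0.3 -0.1] open 0.0858 q [-0.06  0.22  1.26  0.    1.66  1.33]
[0.8061 0.018  0.1626] [ 8.97  2.72 13.22] [  2.7 -39.9   7.6]
[0.7418 0.0158 0.086 ] [ 2.6   1.84 20.89] [  2.7 -39.9   7.6]
[0.6776 0.0135 0.0094] [-3.76  0.95 28.55] [  2.7 -39.9   7.6]
```

>>> play_rows --motion '[[[-1,3,0.8,2,0.7,-9,2],[-1,6,1.8,5,1.4,-18,4],[-1,9,2.7,9,2.1,-28,6],[-1,9,2.7,13.2,2.7,-36,7.6],[-1,6,2.3,17,2.7,-39.9,7.6],[-1,2.6,1.84,20.9,2.7,-39.9,7.6],[-1,2.6,1.84,20.9,2.7,-39.9,7.6],[-1,2.6,1.84,20.9,2.7,-39.9,7.6]]]'

```text
t: 7.95
tool_pos: [0.743, 0.0159, 0.0879]
tool_rot: [2.941, 0.052, -1.066]
contact_force: [-0.5, -0.6, 0.7]
opening: 0.0855
```

Run:
```python
from h import *
from station import ctrl
C=np.array([.720,.015,.06]);tz=Rt(2,40)[:,2];p=rep(C,2,40)
show([(p-.1*tz,2,40),(p,2,40)])
w=ctrl.get_image('wrist');s=ctrl.get_image('side')
cv2.imwrite('pics/d_w.png',w['color'][:,:,::-1])
cv2.imwrite('pics/d_s.png',cv2.resize(s['color'][140:300,160:320],None,fx=3.7,fy=3.7)[:,:,::-1])
print(fp(w,(.72,.015,.08)))
```

```text
t 7.95 pos [0.743  0.0159 0.0879] F [-0.5 -0.6  0.7] open 0.0855 q [-0.05  0.95  0.72 -0.07  2.17  1.46]
[0.7418 0.0158 0.086 ] [0.03 0.01 0.22] [ 0.1 -0.2  0. ]
[0.6776 0.0135 0.0094] [-0.    0.   10.22] [ 0.1 -0.2  0. ]
[319.06632308 283.55249402]
```

View pics/d_w.png

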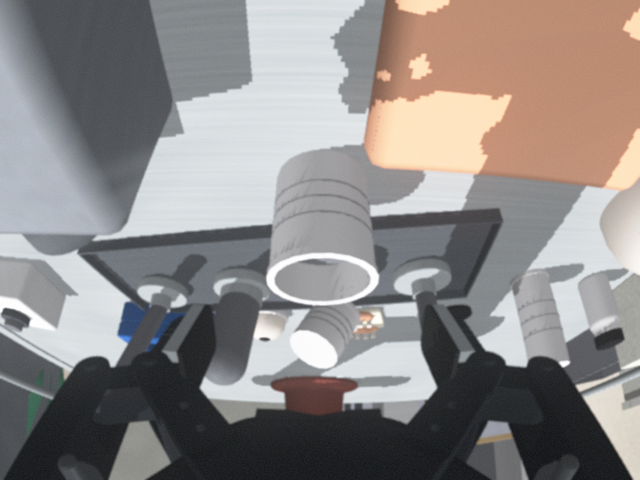

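View pics/d_s.png

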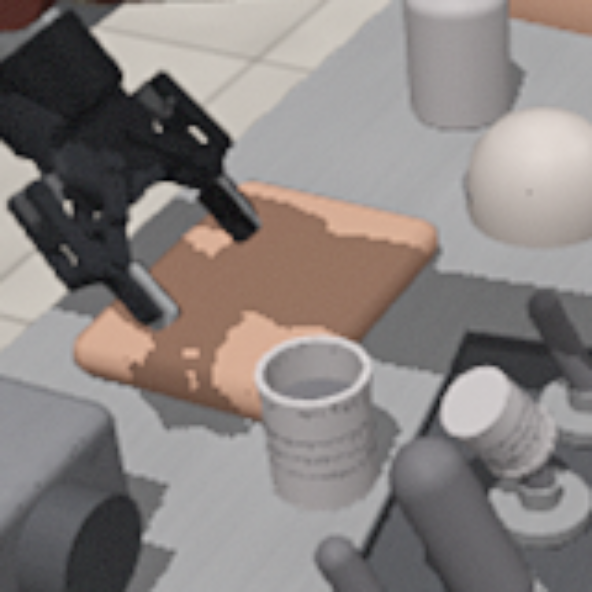

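The rim appears at (322,277) against a predicted (319,284), so I add a small correction and go in.

>>> play_rows --motion '[[[-1,0.1,0.1,3,0,0,0],[-1,0.1,0.15,6,0,0,0],[-1,0.1,0.15,8.5,0,0,0],[-1,0.1,0.15,10.2,0,0,0],[-1,0.1,0.15,10.2,0,0,0],[-1,0.1,0.15,10.2,0,0,0],[1,0.1,0.15,10.2,0,0,0],[1,0.1,0.15,10.2,0,0,0],[1,0.1,0.15,10.2,0,0,0],[1,0.1,0.15,10.2,0,0,0],[1,0.1,0.15,10.2,0,0,0]]]' --newtons 50

```text
t: 9.43
tool_pos: [0.6829, 0.0118, 0.0136]
tool_rot: [2.946, 0.052, -1.05]
contact_force: [2.7, 0.5, 6.0]
opening: 0.0625
```

Run:
```python
from h import *
from station import ctrl
show([])
w=ctrl.get_image('wrist');s=ctrl.get_image('side')
cv2.imwrite('pics/e.png',np.hstack([cv2.resize(w['color'][150:480,120:520],(400,330)),cv2.resize(s['color'][160:300,180:320],(330,330))])[:,:,::-1])
```

```text
t 9.43 pos [0.6829 0.0118 0.0136] F [2.7 0.5 6. ] open 0.0625 q [-0.06  0.85  1.   -0.07  1.98  1.47]
```

View pics/e.png

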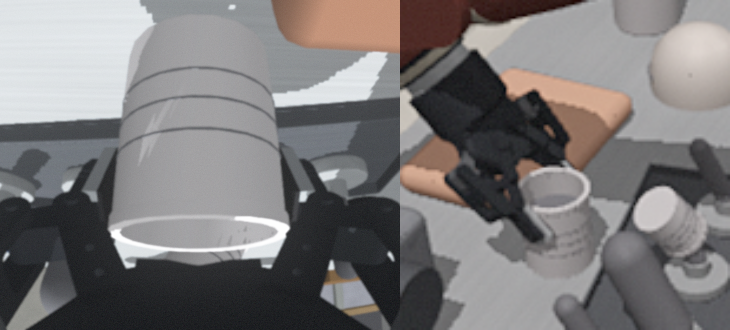

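Run:
```python
from h import *
def P(r,z,S,back=.026):
    s=np.radians(S);L=OFF+back; return r+L*np.sin(s),z+L*np.cos(s)
for r in(.46,.5,.54,.58,.62):
  for S in (135,140,145,150): print(r,S,np.round(ik(*P(r,.04,S),S),2),end=' | ')
  print()
print('regrasp');
for r in (.55,.6):
  for S in (215,220,225,230): print(r,S,np.round(ik(*P(r,.036,S),S),2),end=' | ')
print()
print('pick');
for S in (225,230,235,240): print(S,np.round(ik(*P(.72,.065,S),S),2))
```

```text
0.46 135 [-0.47  2.58  0.25] | 0.46 140 [-0.45  2.54  0.36] | 0.46 145 [-0.43  2.49  0.46] | 0.46 150 [-0.39  2.45  0.56] | 
0.5 135 [-0.31  2.47  0.19] | 0.5 140 [-0.3   2.43  0.31] | 0.5 145 [-0.28  2.39  0.42] | 0.5 150 [-0.25  2.35  0.52] | 
0.54 135 [-0.18  2.37  0.16] | 0.54 140 [-0.17  2.33  0.28] | 0.54 145 [-0.16  2.29  0.4 ] | 0.54 150 [-0.13  2.25  0.5 ] | 
0.58 135 [-0.07  2.27  0.15] | 0.58 140 [-0.06  2.23  0.27] | 0.58 145 [-0.05  2.19  0.39] | 0.58 150 [-0.03  2.15  0.5 ] | 
0.62 135 [0.03 2.17 0.15] | 0.62 140 [0.04 2.14 0.27] | 0.62 145 [0.05 2.1  0.39] | 0.62 150 [0.06 2.05 0.5 ] | 
regrasp
0.55 215 [0.49 1.57 1.7 ] | 0.55 220 [0.54 1.52 1.78] | 0.55 225 [0.59 1.47 1.86] | 0.55 230 [0.64 1.43 1.94] | 0.6 215 [0.59 1.43 1.74] | 0.6 220 [0.64 1.38 1.83] | 0.6 225 [0.69 1.33 1.91] | 0.6 230 [0.74 1.28 1.99] | 
pick
225 [0.91 0.93 2.09]
230 [0.97 0.87 2.18]
235 [1.02 0.81 2.27]
240 [1.07 0.76 2.36]
```

Run:
```python
from h import *
from station import ctrl
o=ctrl.get_obs();p=o['tool_pos'];M=R.from_rotvec(o['tool_rot']).as_matrix();print(np.degrees(np.arcsin(-M[0,2])), M[:,2].round(3))
show([(p+[0,0,.1],2,39.3),(p+[0,0,.24],2,36),((.60,-.09,.25),-8,25),((.5,-.19,.25),-20,12),(rep((.41,-.287,.3),-35,0),-35,0)])
```

```text
39.18820144033381 [-0.632 -0.024 -0.775]
t 9.53 pos [0.6829 0.0117 0.0136] F [3.3 0.2 4.6] open 0.0624 q [-0.06  0.85  1.   -0.07  1.98  1.47]
[0.6829 0.0117 0.1136] [-6.32  0.02 -7.75] [ 0.1 -0.1 -0. ]
[0.6829 0.0117 0.2536] [-15.18   0.04 -18.59] [ 0.1  3.2 -0. ]
[ 0.6  -0.09  0.25] [-21.63   9.91 -12.83] [ 5.4 14.2  8.5]
[ 0.5  -0.19  0.25] [-29.64  19.55  -6.27] [ 9.7 26.9 20. ]
[ 0.41  -0.287  0.234] [-35.85  28.92   0.89] [12.8 37.8 35.5]
```

>>> play_rows --motion '[[[1,-1.9,0,-2.3,0,0,0],[1,-4.4,0,-5.4,0,0,0],[1,-7.6,0,-9.3,0,0,0],[1,-10.8,0,-13.2,0,1,0],[1,-13.6,0,-16.6,0,2,0],[1,-15.2,0,-18.6,0,3,0],[1,-15.2,0,-18.6,0,3.2,0]]]'

```text
t: 10.4
tool_pos: [0.6835, 0.0121, 0.2572]
tool_rot: [2.978, 0.052, -0.958]
contact_force: [-0.5, -0.3, -1.4]
opening: 0.0627
```

Run:
```python
from h import *
from station import ctrl
w=ctrl.get_image('wrist');s=ctrl.get_image('side')
cv2.imwrite('pics/f.png',np.hstack([cv2.resize(w['color'][150:480,120:520],(400,330)),cv2.resize(s['color'][100:300,150:350],(330,330))])[:,:,::-1])
show([((.60,-.09,.25),-8,25),((.5,-.19,.25),-20,12),(rep((.41,-.287,.3),-35,0),-35,0)])
```

```text
t 10.5 pos [0.6823 0.0122 0.2522] F [-0.  -0.1 -1.7] open 0.0628 q [-0.06  0.64  0.89 -0.08  2.24  1.44]
[ 0.6  -0.09  0.25] [-6.8   9.92  5.25] [ 5.2 11.1  8.6]
[ 0.5  -0.19  0.25] [-15.15  19.56  11.37] [ 9.1 23.8 20.2]
[ 0.41  -0.287  0.234] [-21.74  28.93  18.18] [11.8 34.8 35.8]
```

View pics/f.png

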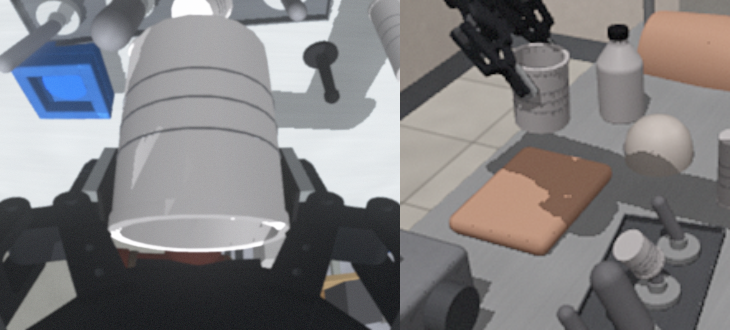

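Held firmly this time, with the rim in the same image position as before the lift. I carry it over the free area on the right.

>>> play_rows --motion '[[[1,-1.5,2,1,1,2,2],[1,-4,5.5,3,2.8,6,5],[1,-6.8,9.9,5.3,5.2,11,8.6],[1,-10,13.5,7.7,6.8,16,13],[1,-13,17,9.8,8.2,21,17.5],[1,-15.5,20.3,12,9.3,26,22],[1,-18,23.8,14.3,10.4,30,28],[1,-20.5,27,16.8,11.4,33.5,33],[1,-21.7,28.9,18.2,11.8,34.8,35.8],[1,-21.7,28.9,18.2,11.8,34.8,35.8],[1,-21.7,28.9,18.2,11.8,34.8,35.8]]]'

```text
t: 11.88
tool_pos: [0.4099, -0.2859, 0.2317]
tool_rot: [-2.994, 0.944, 0.006]
contact_force: [0.3, 0.6, -1.1]
opening: 0.0628
```

Run:
```python
from h import *
Y=-35
C=np.array([.41,-.287,0])
show([(rep(C+[0,0,.2],Y,-20),Y,-20),(rep(C+[0,0,.12],Y,-42),Y,-42),(rep(C+[0,0,.044],Y,-42),Y,-42)])
```

```text
t 11.88 pos [ 0.4099 -0.2859  0.2317] F [ 0.3  0.6 -1.1] open 0.0628 q [-0.76 -0.27  1.85  0.    1.57  1.42]
[ 0.4285 -0.2999  0.138 ] [2.37 0.1  9.36] [-0.1 20.2 -0. ]
[ 0.4462 -0.3123  0.071 ] [ 4.55  0.11 16.05] [-0.1 42.2 -0. ]
[ 0.4462 -0.3123 -0.005 ] [ 4.59  0.12 23.65] [-0.1 42.2 -0. ]
```

>>> play_rows --motion '[[[1,1.2,0,4,0,9,0],[1,2.4,0,8,0,18,0],[1,3.3,0,11.5,0,27,0],[1,4,0,14.5,0,36,0],[1,4.5,0,17,0,42,0],[1,4.6,0.1,19.5,0,42.2,0],[1,4.6,0.1,20.8,0,42.2,0],[1,4.6,0.1,20.8,0,42.2,0],[1,4.6,0.1,20.8,0,42.2,0]]]'

```text
t: 13.0
tool_pos: [0.4477, -0.3131, 0.0252]
tool_rot: [2.62, -0.826, 1.008]
contact_force: [-0.7, -0.6, -1.2]
opening: 0.0624
```

Run:
```python
from h import *
from station import ctrl
Y=-35
C=np.array([.41,-.287,0])
show([(rep(C+[0,0,.044],Y,-42),Y,-42)])
w=ctrl.get_image('wrist');s=ctrl.get_image('side')
cv2.imwrite('pics/g.png',np.hstack([cv2.resize(w['color'][100:480,80:560],(400,330)),cv2.resize(s['color'][120:300,340:520],(390,330))])[:,:,::-1])
```

```text
t 13.0 pos [ 0.4477 -0.3131  0.0252] F [-0.7 -0.6 -1.2] open 0.0624 q [-0.84 -0.42  2.47  0.4   0.4   1.03]
[ 0.4462 -0.3123 -0.005 ] [-2.15  0.03  2.13] [-0.1 -0.1 -0. ]
```

View pics/g.png

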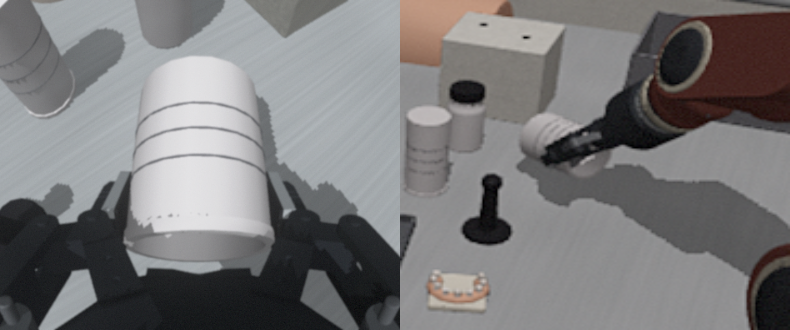

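>>> play_rows --motion '[[[1,-0.7,0,0.7,0,0,0],[1,-1.2,0,1.2,0,0,0],[1,-1.7,0,1.7,0,0,0],[1,-2.1,0,2.1,0,0,0],[1,-2.1,0,2.1,0,0,0],[1,-2.1,0,2.1,0,0,0]]]'

```text
t: 13.85
tool_pos: [0.4466, -0.3128, -0.0038]
tool_rot: [2.618, -0.826, 1.01]
contact_force: [0.4, -0.4, 0.3]
opening: 0.0629
```

Run:
```python
from h import *
from station import ctrl
Y=-35
C=np.array([.41,-.287,0])
show([(rep(C+[0,0,.044],Y,-42),Y,-42)])
s=ctrl.get_image('side')
cv2.imwrite('pics/g2.png',cv2.resize(s['color'][150:270,360:500],None,fx=4,fy=4,interpolation=cv2.INTER_CUBIC)[:,:,::-1])
```

```text
t 13.85 pos [ 0.4466 -0.3128 -0.0038] F [ 0.4 -0.4  0.3] open 0.0629 q [-0.84 -0.34  2.47  0.5   0.32  0.92]
[ 0.4462 -0.3123 -0.005 ] [-0.13 -0.01  0.05] [-0.  -0.2 -0. ]
```

View pics/g2.png

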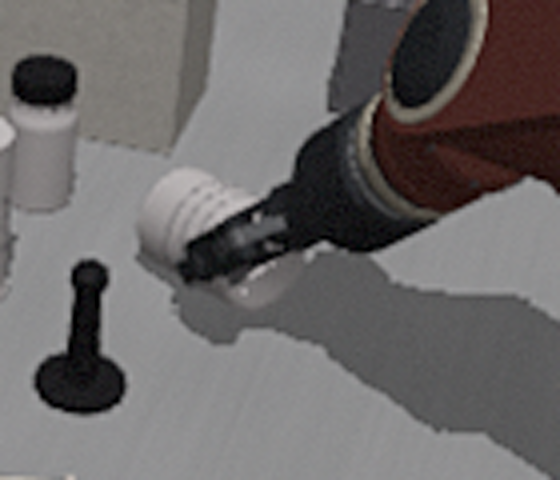

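Weight now rests on the table. I open partly, let it lie flat, then fully open and back off.

>>> play_rows --motion '[[[1,-0.2,0,0.2,0,0,0],[-0.7,-0.2,0,0.2,0,0,0],[-0.7,-0.2,0,0.2,0,0,0],[-0.7,-0.2,0,0.2,0,0,0],[-0.7,-0.2,0,0.2,0,0,0],[-1,-0.2,0,0.2,0,0,0],[-1,-0.2,0,-0.8,0,0,0],[-1,-0.2,0,-2.5,0,0,0],[-1,-0.2,0,-5,0,0,0],[-1,-0.2,0,-9,0,0,0],[-1,-0.2,0,-13,0,0,0],[-1,-0.2,0,-15,0,-8,0],[-1,-0.2,0,-15,0,-16,0]]]'

```text
t: 15.52
tool_pos: [0.363, -0.2553, 0.1127]
tool_rot: [2.787, -0.88, 0.665]
contact_force: [-0.4, -0.2, 1.0]
opening: 0.0855
```

Run:
```python
from h import *
from station import ctrl
show([])
w=ctrl.get_image('wrist');s=ctrl.get_image('side');t=ctrl.get_image('top')
z=lambda im,f:cv2.resize(im,None,fx=f,fy=f,interpolation=cv2.INTER_CUBIC)
cv2.imwrite('pics/i_s.png',z(s['color'][150:270,360:500],4)[:,:,::-1])
cv2.imwrite('pics/i_t.png',z(t['color'][240:400,420:580],4)[:,:,::-1])
cv2.imwrite('pics/i_w.png',w['color'][:,:,::-1])
```

```text
t 15.53 pos [ 0.363  -0.2553  0.1127] F [-0.4 -0.2  1. ] open 0.0855 q [-0.86 -0.83  2.45  0.12  1.06  1.29]
```

View pics/i_s.png

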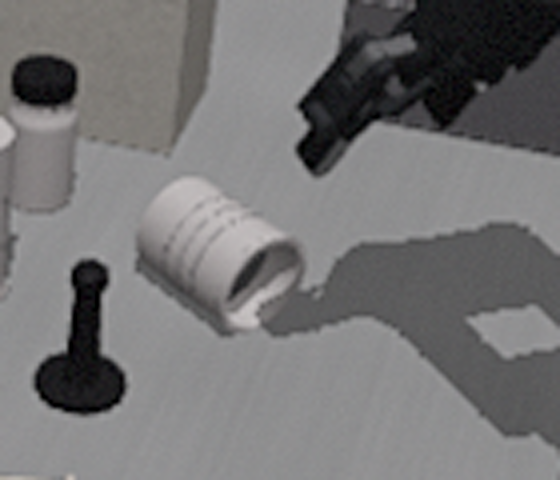

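View pics/i_t.png

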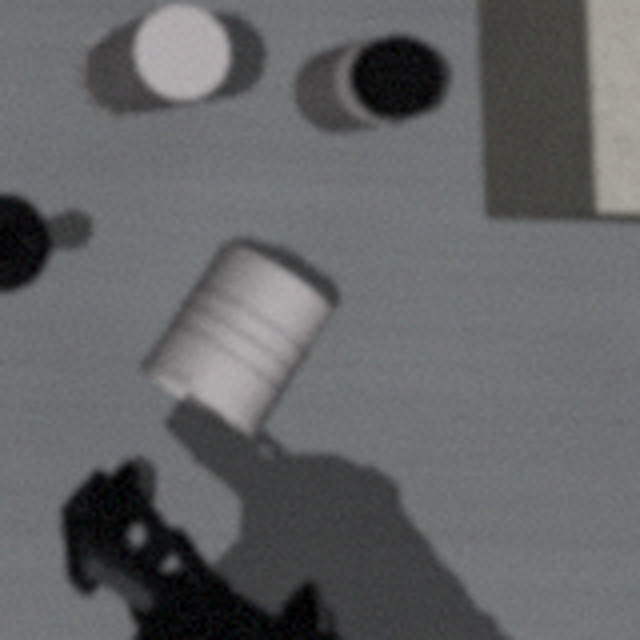

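View pics/i_w.png

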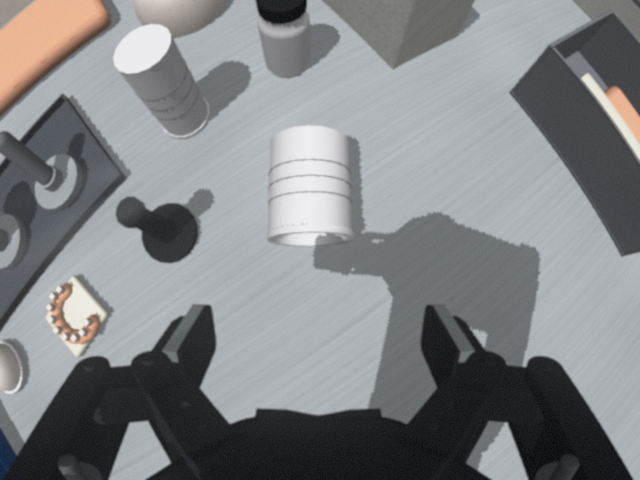

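The beaker lies flat with its closed end away from the robot. In the top crop its corners are at (235,240), (338,302), (145,370) and (255,437). Now I compute the regrasp near the closed end.

Run:
```python
from h import *
from station import ctrl
t=ctrl.get_image('top');w=ctrl.get_image('wrist')
f=lambda x,y:onz(t,420+x/4,240+y/4,.032)
A,B,Cc,D=f(235,240),f(338,302),f(145,370),f(255,437)
ce=(A+B)/2;m=(Cc+D)/2
print('closed',ce,'mouth',m,'len',np.linalg.norm(ce-m),'width',np.linalg.norm(A-B),np.linalg.norm(Cc-D),'az',np.degrees(np.arctan2(*(ce-m)[1::-1])))
print('wrist edges', fonz(w,269,180,.032),fonz(w,351,180,.032), 'mouth c',fonz(w,310,238,.032),'closed',fonz(w,310,130,.032))
```

```text
closed [ 0.46374011 -0.32173612  0.032     ] mouth [ 0.3937193  -0.27467255  0.032     ] len 0.08436760670482578 width 0.062250513347118355 0.06609985045284167 az -33.90650020368106
wrist edges [ 0.44792897 -0.2670509   0.032     ] [ 0.41187253 -0.31823879  0.032     ] mouth c [ 0.39291135 -0.26711987  0.032     ] closed [ 0.46462869 -0.31670455  0.032     ]
```

Run:
```python
from h import *
Y=-34.5;C=np.array([.4438,-.306,.037]);tz=Rt(Y,25)[:,2];p=rep(C,Y,25)
def Pq(r,z,S,back=.026):
    s=np.radians(S);L=OFF+back; return r+L*np.sin(s),z+L*np.cos(s)
print(ik(*Pq(.613,.102,141),141),ik(*Pq(.66,.2,141),141))
show([(p-.2*tz,Y,10),(p-.12*tz,Y,25),(p,Y,25)])
```

```text
(np.float64(-0.10867812314213299), np.float64(2.14320196391655), np.float64(0.4263904045375875)) (np.float64(-0.13771598692519627), np.float64(1.9881648631090365), np.float64(0.6104653691281645))
t 15.78 pos [ 0.3624 -0.2534  0.1044] F [-0.2  0.6 -0.3] open 0.0854 q [-0.86 -0.81  2.45  0.13  1.06  1.28]
[ 0.4905 -0.3381  0.1584] [16.16 -0.42  1.89] [ -0.  -36.1  -0.5]
[ 0.4626 -0.3189  0.0859] [ 9.93 -0.38  6.92] [ -0.1 -51.1  -0.5]
[ 0.4208 -0.2902 -0.0228] [ 0.6  -0.32 14.46] [ -0.1 -51.1  -0.5]
```

>>> play_rows --motion '[[[-1,3,-0.1,-2,0,-7,0],[-1,7,-0.2,-2,0,-15,0],[-1,11,-0.3,-1,0,-24,-0.2],[-1,15,-0.4,1,0,-33,-0.4],[-1,16,-0.4,2.5,0,-42,-0.5],[-1,13,-0.4,4.5,-0.1,-50,-0.5],[-1,10,-0.4,6.9,-0.1,-51.1,-0.5],[-1,10,-0.4,6.9,-0.1,-51.1,-0.5],[-1,10,-0.4,6.9,-0.1,-51.1,-0.5]]]'

```text
t: 16.9
tool_pos: [0.4633, -0.3193, 0.0876]
tool_rot: [-2.816, 0.875, 0.623]
contact_force: [-0.2, -0.6, 0.3]
opening: 0.0854
```

Run:
```python
from h import *
from station import ctrl
Y=-34.5;C=np.array([.4438,-.306,.037]);tz=Rt(Y,25)[:,2];p=rep(C,Y,25)
show([(p-.12*tz,Y,25),(p,Y,25)])
w=ctrl.get_image('wrist')
cv2.imwrite('pics/j_w.png',w['color'][:,:,::-1])
for r in [0,.022,-.058]: print(r,fp(w,C+np.array([.824*r,-.566*r,-.005])))
```

```text
t 16.9 pos [ 0.4633 -0.3193  0.0876] F [-0.2 -0.6  0.3] open 0.0854 q [-0.71  0.32  1.54 -0.05  1.72  1.47]
[ 0.4626 -0.3189  0.0859] [-0.    0.01  0.19] [ 0.  -0.1 -0. ]
[ 0.4208 -0.2902 -0.0228] [-2.000e-02  1.000e-02  1.219e+01] [ 0.  -0.1 -0. ]
0 [318.60173248 239.9035788 ]
0.022 [318.6168047  214.27419073]
-0.058 [318.56276652 294.80226196]
```

View pics/j_w.png

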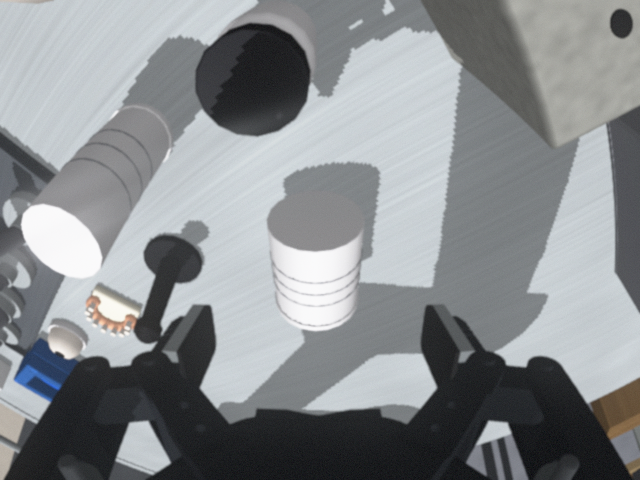

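The closed end appears at (316,220) against a predicted (319,214), so I shift 4 mm toward the robot and close.

>>> play_rows --motion '[[[-1,-0.4,-0.1,3,0,0,0],[-1,-0.4,-0.1,6,0,0,0],[-1,-0.4,-0.1,9,0,0,0],[-1,-0.4,-0.1,11.3,0,0,0],[-1,-0.4,-0.1,12.3,0,0,0],[-1,-0.4,-0.1,12.3,0,0,0],[1,-0.4,-0.1,12.3,0,0,0],[1,-0.4,-0.1,12.3,0,0,0],[1,-0.4,-0.1,12.3,0,0,0],[1,-0.4,-0.1,12.3,0,0,0],[1,-0.4,-0.1,12.3,0,0,0]]]' --newtons 50

```text
t: 18.32
tool_pos: [0.4206, -0.2892, -0.0194]
tool_rot: [-2.82, 0.876, 0.615]
contact_force: [2.0, -1.2, 5.9]
opening: 0.0634
```

Run:
```python
from h import *
from station import ctrl
show([])
o=ctrl.get_obs();M=R.from_rotvec(o['tool_rot']).as_matrix();print('tilt',np.degrees(np.arccos(-M[2,2])), 'C',o['tool_pos']-.066*M[:,2])
w=ctrl.get_image('wrist');s=ctrl.get_image('side')
cv2.imwrite('pics/k.png',np.hstack([cv2.resize(w['color'][150:480,120:520],(400,330)),cv2.resize(s['color'][120:260,340:480],(330,330))])[:,:,::-1])
```

```text
t 18.32 pos [ 0.4206 -0.2892 -0.0194] F [ 2.  -1.2  5.9] open 0.0634 q [-0.72  0.34  1.71 -0.05  1.51  1.47]
tilt 24.595921566197738 C [ 0.44330661 -0.3047453   0.04058606]
```

View pics/k.png

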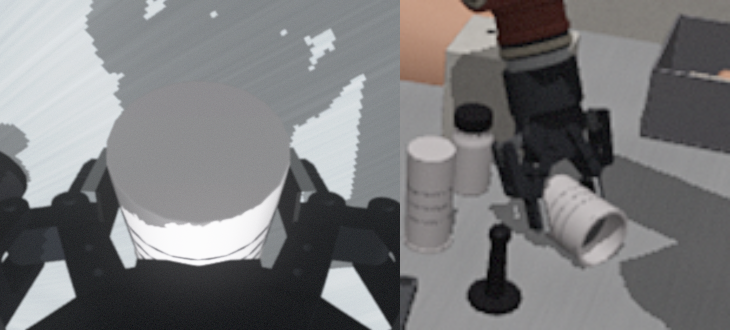

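Run:
```python
from h import *
from station import ctrl
w=ctrl.get_image('wrist')
g=w['color']
o=ctrl.get_obs();M=R.from_rotvec(o['tool_rot']).as_matrix();p=o['tool_pos']
# disc: extents: left(120+106), right(120+292) at widest row; top row ; 
from scipy.spatial.transform import Rotation
E0=fonz(w,318,300,.032)
for v in (230,234): print('top edge pt',v,fonz(w,318,v,.064),'tool',(M.T@(fonz(w,318,v,.064)-p)*1000).round(1))
print('L/R', fonz(w,226,305,.032),fonz(w,412,305,.032))
cv2.imwrite('pics/k2.png',cv2.resize(g[215:420,200:440],None,fx=3,fy=3)[:,:,::-1])
```

```text
top edge pt 230 [ 0.50447492 -0.34648559  0.064     ] tool [  57.6   -0.2 -118.1]
top edge pt 234 [ 0.50371188 -0.34596086  0.064     ] tool [  56.7   -0.2 -117.7]
L/R [ 0.47238515 -0.28402504  0.032     ] [ 0.43414976 -0.33949444  0.032     ]
```

View pics/k2.png

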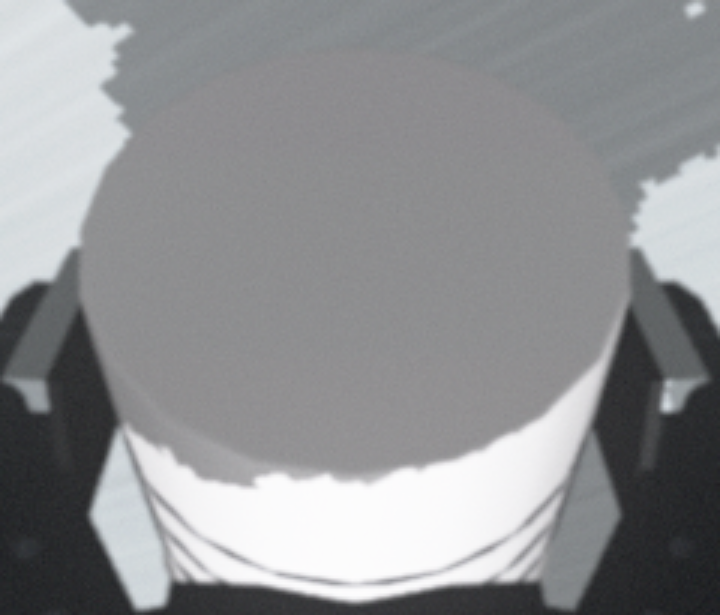

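Run:
```python
from h import *
from station import ctrl
w=ctrl.get_image('wrist')
o=ctrl.get_obs();M=R.from_rotvec(o['tool_rot']).as_matrix();p=o['tool_pos'];C=p-.066*M[:,2]
u=np.array([.824,-.566,0])
for n,v,z in [('bottom',230.7,0),('mid',303,.032),('mid',300,.032),('top',372,.064)]:
    P=fonz(w,318.7,v,z);print(n,v,P,'ahead of C',((P-C)@u*1000).round(1))
for z in(.032,.036,.04):
    a,b=fonz(w,226.7,303,z),fonz(w,410.7,303,z); print(z,np.linalg.norm(a-b),(((a+b)/2-C)@u*1000).round(1))
```

```text
bottom 230.7 [ 0.46001833 -0.31629115  0.        ] ahead of C 20.3
mid 303 [ 0.45490987 -0.31271712  0.032     ] ahead of C 14.1
mid 300 [ 0.45628432 -0.31365949  0.032     ] ahead of C 15.7
top 372 [ 0.461904   -0.31744826  0.064     ] ahead of C 22.5
0.032 0.06617282104113445 13.3
0.036 0.06295619194550597 18.3
0.04 0.05973956284987744 23.3
```

```bash
cat > peg.py <<'E'
from h import *
tip=np.array([.605,.0912,.099])+.021*a_(); Mf=Rt(10,-39.4)
ph=tip-Mf@np.array([.0181,0,-.0648])
E
python3 - <<'E'
from peg import *
from station import ctrl
p=ctrl.get_obs()['tool_pos']
a=a_();print(ph)
show([(p+[0,0,.25],-34.5,24.6),((.52,-.12,.26),-15,0),(ph+.14*a,10,-39.4),(ph+.105*a,10,-39.4)])
E
```

```text
[0.64079762 0.09751209 0.05631292]
t 18.52 pos [ 0.4207 -0.2892 -0.0194] F [ 1.1 -0.8  5.3] open 0.0636 q [-0.72  0.34  1.71 -0.05  1.51  1.47]
[ 0.4207 -0.2892  0.2306] [-10.4    0.03 -22.73] [ 0.1 -0.  -0. ]
[ 0.52 -0.12  0.26] [-12.91 -19.54 -24.84] [ -4.1  24.4 -19.2]
[0.7012 0.1082 0.1821] [ -7.86 -48.62 -18.63] [  6.1  60.6 -46.4]
[0.6861 0.1055 0.1507] [ -7.54 -47.55 -15.31] [  6.1  60.6 -46.4]
```

>>> play_rows --motion '[[[1,-0.8,0,-1.8,0,0,0],[1,-2.1,0,-4.6,0,0,0],[1,-4,0,-8.7,0,0,0],[1,-6,0,-13,0,0,0],[1,-8,0,-17.4,0,0,0],[1,-9.6,0,-21,0,0,0],[1,-10.4,0,-22.7,0,0,0],[1,-10.4,0,-22.7,0,0,0]]]'

```text
t: 19.52
tool_pos: [0.4212, -0.2893, 0.2315]
tool_rot: [-2.822, 0.877, 0.611]
contact_force: [-0.6, -0.4, -1.5]
opening: 0.0635
```

Run:
```python
from peg import *
from station import ctrl
a=a_()
show([((.52,-.12,.26),-15,0),((.62,-.0,.26),-2,-20),(ph+.14*a,10,-39.4),(ph+.105*a,10,-39.4)])
w=ctrl.get_image('wrist');s=ctrl.get_image('side')
cv2.imwrite('pics/m.png',np.hstack([cv2.resize(w['color'][150:480,120:520],(400,330)),cv2.resize(s['color'][20:200,340:520],(330,330))])[:,:,::-1])
```

```text
t 19.52 pos [ 0.4212 -0.2893  0.2315] F [-0.6 -0.4 -1.5] open 0.0635 q [-0.72  0.09  1.56 -0.05  1.92  1.45]
[ 0.52 -0.12  0.26] [ -2.51 -19.55  -2.02] [ -4.1  24.2 -19.2]
[ 0.62 -0.    0.26] [ -1.21 -35.1   -2.63] [ -1.2  43.2 -33.3]
[0.7012 0.1082 0.1821] [  2.52 -48.63   4.21] [  6.2  60.5 -46.4]
[0.6861 0.1055 0.1507] [  2.83 -47.56   7.52] [  6.2  60.5 -46.4]
```

View pics/m.png

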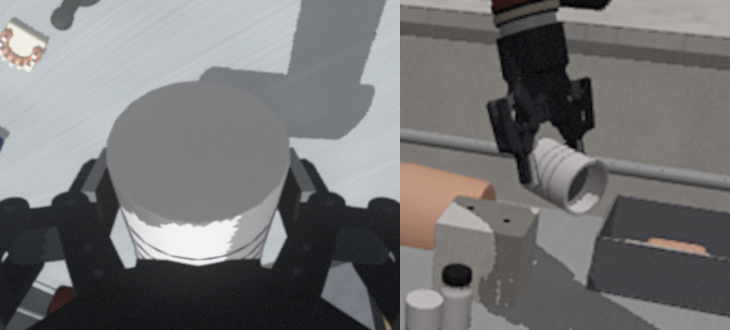

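>>> play_rows --motion '[[[1,-0.5,-3,-1,-1,4,-3],[1,-1.2,-8,-1.5,-2,10,-7.5],[1,-1.9,-13.5,-2,-3,16.5,-13],[1,-2.4,-19,-2.3,-3.8,23.5,-18.5],[1,-2,-24.5,-2.5,-3,30,-23.5],[1,-1.6,-30,-2.6,-2,37,-28.5],[1,-1.1,-35,-2.4,-1,43,-33],[1,0,-40,-0.5,1.5,50,-38],[1,1.5,-45,2,4,56,-43],[1,2.5,-48,3.8,6,60,-46],[1,2.5,-48.6,4.2,6.2,60.5,-46.4],[1,2.5,-48.6,4.2,6.2,60.5,-46.4],[1,2.5,-48.6,4.2,6.2,60.5,-46.4]]]'

```text
t: 21.25
tool_pos: [0.7007, 0.1084, 0.1819]
tool_rot: [-2.89, -0.25, -1.033]
contact_force: [-0.6, -0.0, -0.9]
opening: 0.0633
```

Run:
```python
from peg import *
from station import ctrl
a=a_()
show([(ph+.14*a,10,-39.4),(ph+.105*a,10,-39.4),(ph,10,-39.4)])
w=ctrl.get_image('wrist');s=ctrl.get_image('side');t=ctrl.get_image('top')
cv2.imwrite('pics/n_w.png',w['color'][:,:,::-1])
cv2.imwrite('pics/n_s.png',cv2.resize(s['color'][160:340,200:380],None,fx=3.3,fy=3.3,interpolation=cv2.INTER_CUBIC)[:,:,::-1])
cv2.imwrite('pics/n_t.png',cv2.resize(t['color'][150:300,220:370],None,fx=3.7,fy=3.7)[:,:,::-1])
```

```text
t 21.25 pos [0.7007 0.1084 0.1819] F [-0.6 -0.  -0.9] open 0.0633 q [-0.   -0.17  1.97  0.18  0.67  1.29]
[0.7012 0.1082 0.1821] [0.05 0.03 0.01] [-0.1  0.  -0.2]
[0.6861 0.1055 0.1507] [-3.13  0.04  1.47] [-0.1  0.  -0.2]
[0.6408 0.0975 0.0563] [-12.68   0.08   5.85] [-0.1  0.  -0.2]
```

View pics/n_s.png

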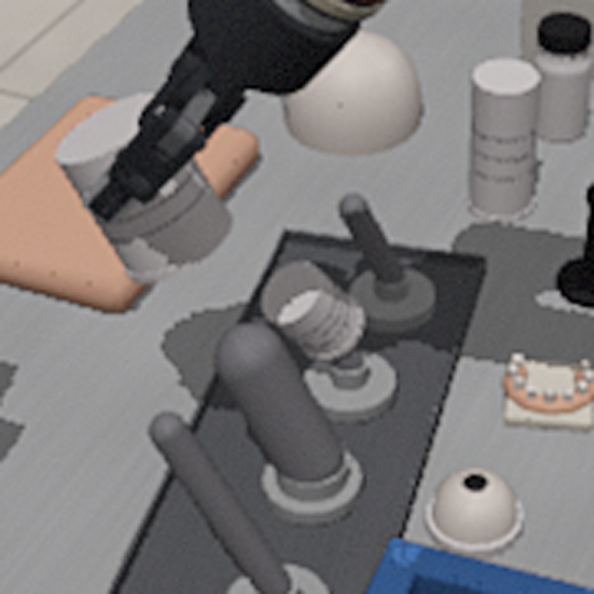

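View pics/n_t.png

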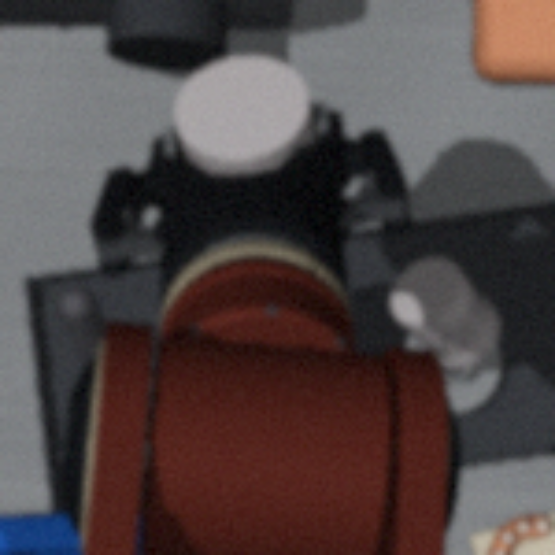

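View pics/n_w.png

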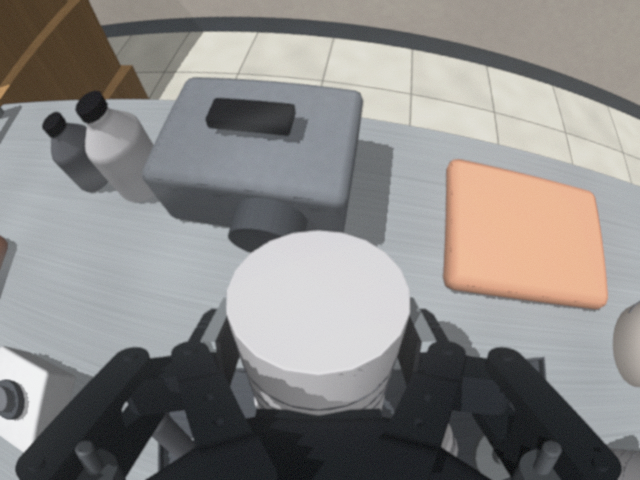

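Run:
```python
from peg import *
from station import ctrl
a=a_()
w=ctrl.get_image('wrist');s=ctrl.get_image('side');t=ctrl.get_image('top');o=ctrl.get_obs()
off=o['tool_pos']-(ph+.14*a)
E=tip+.144*a+off
print('expected end centre',E,'top',proj(t,E),'side',proj(s,E),'wrist',fp(w,E))
print('obs top',(220+242/3.7,150+113/3.7),'wrist approx (319,305)')
M=E-.08*a; print('mouth side',proj(s,M),(proj(s,M)-[200,160])*3.3)
print('obs via top at z',onz(t,285.4,180.5,E[2]), 'wrist', [x.round(4) for x in [fonz(w,319,305,E[2])]])
print((proj(s,E)-[200,160])*3.3)
# axis direction projected at mouth edge
y=np.array([-np.sin(np.radians(10)),np.cos(np.radians(10)),0]);x=np.cross(y,a)
for c,n in((E,'end'),(M,'mouth')): 
    pts=np.array([proj(s,c+.032*(np.cos(k)*x+np.sin(k)*y)) for k in np.linspace(0,6.28,60)]); pts=(pts-[200,160])*3.3; print(n,pts.min(0),pts.max(0))
```

```text
expected end centre [0.67502425 0.10431154 0.24574431] top [284.26328342 179.36495612] side [232.97384323 198.9831432 ] wrist [317.80608959 292.92926415]
obs top (285.4054054054054, 180.54054054054055) wrist approx (319,305)
mouth side [255.27971544 234.55299554] [182.42306096 246.02488529]
obs via top at z [0.67306585 0.10229042 0.24574431] wrist [array([0.6709, 0.1032, 0.2457])]
[108.81368265 128.64437256]
end [56.18044629 93.51094366] [161.82313915 165.03802511]
mouth [131.6973132 210.3057334] [233.61874988 283.13731097]
```

Side-view ellipse extents match the prediction (end left 57, top 94; mouth right 233, bottom 282). The other views put it about 2 mm nearer the robot, so I correct for that and lower the mouth just over the tip.

>>> play_rows --motion '[[[1,-2,0,1.1,0,0,0],[1,-4,0,2.1,0,0,0],[1,-5.5,0,2.8,0,0,0],[1,-6.7,0.04,3.3,0,0,0],[1,-6.7,0.04,3.3,0,0,0],[1,-6.7,0.04,3.3,0,0,0]]]'

```text
t: 22.3
tool_pos: [0.6703, 0.1032, 0.1137]
tool_rot: [-2.89, -0.25, -1.034]
contact_force: [-0.7, 0.0, -1.3]
opening: 0.0636
```

Run:
```python
from peg import *
from station import ctrl
a=a_();e=np.array([.899*.985,.899*.174,-.438])*.002
show([(ph+.065*a+e,10,-39.4),(ph+.03*a+e,10,-39.4),(ph+e,10,-39.4)])
s=ctrl.get_image('side')
cv2.imwrite('pics/o_s.png',cv2.resize(s['color'][190:330,200:340],None,fx=4.2,fy=4.2,interpolation=cv2.INTER_CUBIC)[:,:,::-1])
```

```text
t 22.3 pos [0.6703 0.1032 0.1137] F [-0.7  0.  -1.3] open 0.0636 q [-0.01 -0.17  2.09  0.23  0.56  1.23]
[0.6706 0.1028 0.1139] [0.03 0.05 0.  ] [-0.2  0.  -0.2]
[0.6555 0.1001 0.0824] [-3.15  0.06  1.46] [-0.2  0.  -0.2]
[0.6426 0.0978 0.0554] [-5.88  0.07  2.71] [-0.2  0.  -0.2]
```

View pics/o_s.png

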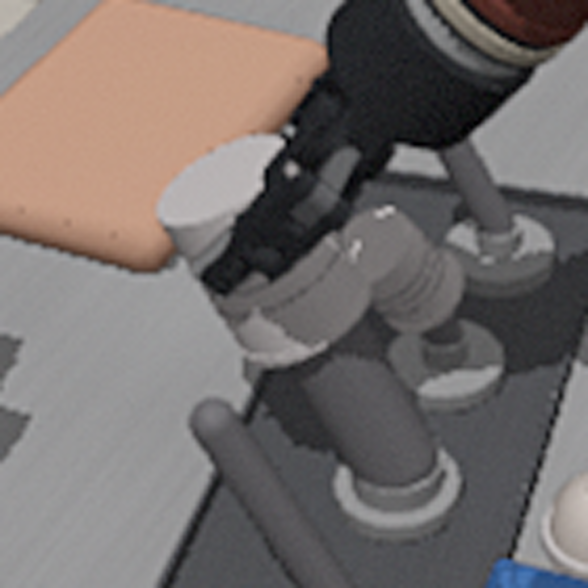

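Run:
```python
from peg import *
from station import ctrl
a=a_();s=ctrl.get_image('side');o=ctrl.get_obs()
off=o['tool_pos']-ph
f=lambda P:(proj(s,P)-[200,190])*4.2
y=np.array([-np.sin(np.radians(10)),np.cos(np.radians(10)),0]);x=np.cross(y,a)
im=cv2.resize(s['color'][190:330,200:340],None,fx=4.2,fy=4.2,interpolation=cv2.INTER_CUBIC)
im=cv2.convertScaleAbs(im,alpha=1.4)
for c,r,col in((tip+off-.076*a,.032,(255,0,0)),(tip+off+.004*a,.032,(255,0,0)),(tip-.05*a,.021,(0,255,0)),(tip-.021*a,.021,(0,255,0)),(tip-.08*a,.021,(0,255,0))):
    pts=np.array([f(c+r*(np.cos(k)*x+np.sin(k)*y)) for k in np.linspace(0,6.28,60)]).astype(int); cv2.polylines(im,[pts],True,col,1)
cv2.imwrite('pics/o_s2.png',im[:,:,::-1])
```

```text
(no output)
```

View pics/o_s2.png

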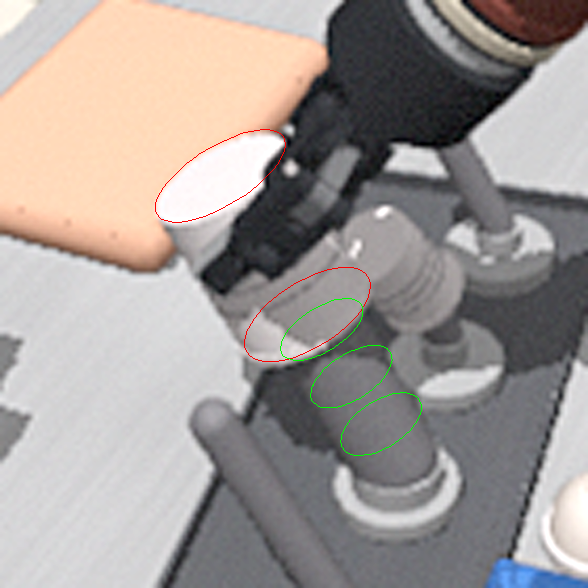

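The model ellipses line up with the beaker end, its mouth and the peg within a few zoomed pixels, and the mouth is concentric with the peg. I slide it down.

>>> play_rows --motion '[[[1,-1.2,0.05,0.55,0,0,0],[1,-2.4,0.05,1.1,0,0,0],[1,-3.4,0.05,1.57,0,0,0],[1,-4.3,0.05,2,0,0,0],[1,-5.1,0.05,2.35,0,0,0],[1,-5.4,0.05,2.5,0,0,0],[1,-5.4,0.05,2.5,0,0,0]]]'

```text
t: 23.28
tool_pos: [0.6451, 0.0985, 0.0604]
tool_rot: [-2.89, -0.25, -1.035]
contact_force: [-0.4, 0.2, -1.4]
opening: 0.0631
```

Run:
```python
from peg import *
from station import ctrl
a=a_();e=np.array([.899*.985,.899*.174,-.438])*.002
show([(ph+e,10,-39.4)])
s=ctrl.get_image('side')
cv2.imwrite('pics/q_s.png',cv2.resize(s['color'][190:330,200:340],None,fx=4.2,fy=4.2,interpolation=cv2.INTER_CUBIC)[:,:,::-1])
```

```text
t 23.27 pos [0.6451 0.0985 0.0604] F [-0.4  0.2 -1.4] open 0.0631 q [-0.03 -0.15  2.17  0.3   0.46  1.15]
[0.6426 0.0978 0.0554] [-0.52  0.02  0.22] [-0.2 -0.  -0.2]
```

View pics/q_s.png

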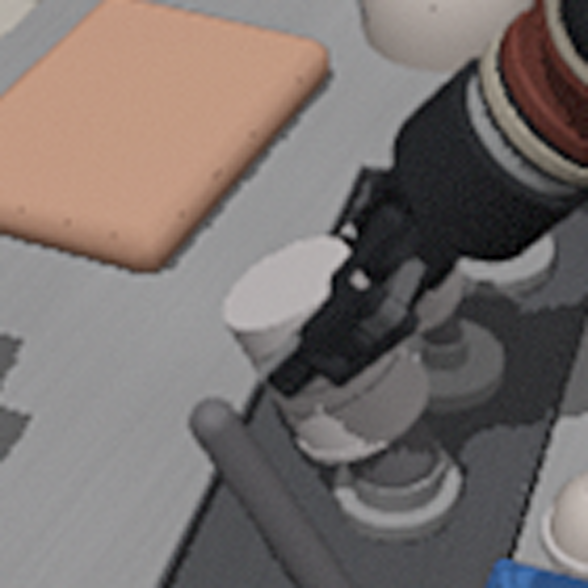

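>>> play_rows --motion '[[[1,-0.25,0,0.11,0,0,0],[1,-0.5,0,0.22,0,0,0],[1,-0.5,0,0.22,0,0,0]]]'

```text
t: 23.7
tool_pos: [0.6437, 0.0981, 0.0568]
tool_rot: [-2.889, -0.25, -1.038]
contact_force: [0.2, -0.3, 0.2]
opening: 0.0633
```

>>> play_rows --motion '[[[1,-0.25,0,0.11,0,0,0],[1,-0.4,0,0.18,0,0,0],[1,-0.4,0,0.18,0,0,0]]]'

```text
t: 24.08
tool_pos: [0.6445, 0.0979, 0.0566]
tool_rot: [-2.885, -0.25, -1.048]
contact_force: [-0.4, 1.8, 6.7]
opening: 0.0635
```

Contact at the expected home position: 6.7 N upward with no further travel. I release and back out along the tool axis.

>>> play_rows --motion '[[[1,0,0,0,0,0,0],[-0.8,0,0,0,0,0,0],[-0.8,0,0,0,0,0,0],[-0.8,0,0,0,0,0,0],[-0.8,0,0,-1,0,0,0],[-0.8,0,0,-3,0,0,0],[-0.8,0,0,-6,0,0,0],[-0.8,0,0,-10,0,0,0],[-1,0,0,-14,0,0,0],[-1,0,0,-14,0,0,0]]]'

```text
t: 25.32
tool_pos: [0.5571, 0.0817, 0.1692]
tool_rot: [-2.882, -0.25, -1.061]
contact_force: [0.5, 0.2, -0.0]
opening: 0.0856
```

Run:
```python
from peg import *
from station import ctrl
show([])
w=ctrl.get_image('wrist');s=ctrl.get_image('side')
cv2.imwrite('pics/r_s.png',cv2.resize(s['color'][190:340,190:370],None,fx=4,fy=4,interpolation=cv2.INTER_CUBIC)[:,:,::-1])
cv2.imwrite('pics/r_w.png',w['color'][:,:,::-1])
print((proj(s,tip+.004*a_())-[190,190])*4,(proj(s,tip-.076*a_())-[190,190])*4)
```

```text
t 25.32 pos [0.5571 0.0817 0.1692] F [ 0.5  0.2 -0. ] open 0.0856 q [-0.08 -0.61  2.31  0.24  0.76  1.2 ]
[321.47742556 273.70550397] [399.15804746 397.60679474]
```

View pics/r_s.png

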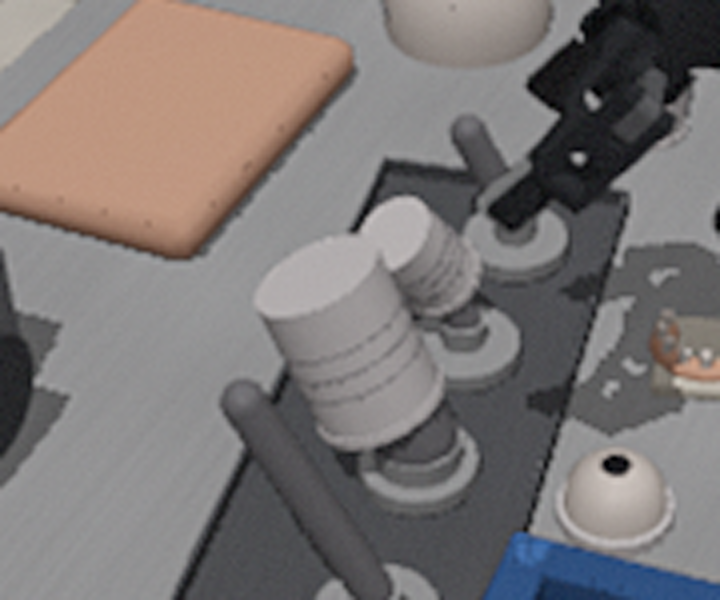

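View pics/r_w.png

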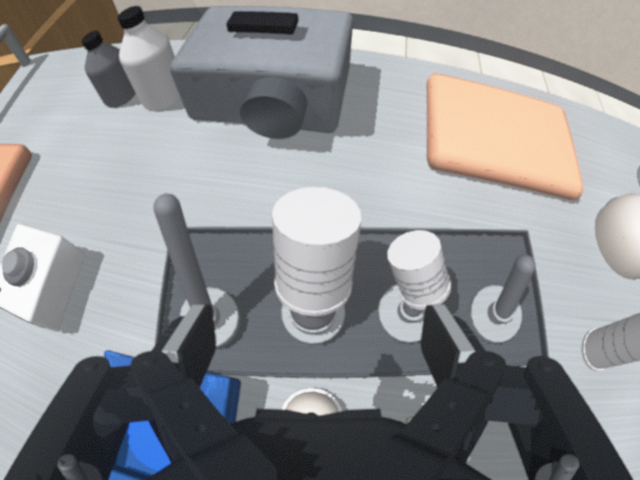

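The wide beaker is fully home: its closed end is at (320,278) in the crop, against an expected (321,274). Next is the tall beaker.

Run:
```python
from peg import *
show([((.56,.05,.24),10,-25),((.565,-.1,.24),10,-5),((.571,-.244,.16),10,0)])
```

```text
t 25.43 pos [0.556  0.082  0.1643] F [ 0.1  0.2 -0.9] open 0.0855 q [-0.08 -0.6   2.31  0.24  0.76  1.2 ]
[0.56 0.05 0.24] [ 4.75  3.2  -5.91] [ -0.1 -15.   -0.1]
[ 0.565 -0.1    0.24 ] [ 3.17 18.06 -7.28] [ -0.1 -35.   -0.1]
[ 0.571 -0.244  0.16 ] [-3.4  32.37 -2.39] [ -0.1 -40.   -0.1]
```

>>> play_rows --motion '[[[-1,2,1,-3,0,-5,0],[-1,4.5,3.2,-6,0,-14,0],[-1,4.5,8,-7,0,-22,0],[-1,4,13.5,-7.3,0,-30,0],[-1,3.2,18.5,-7.3,0,-36,0],[-1,1,24,-6,0,-40,0],[-1,-1.5,29,-4.3,0,-40,0],[-1,-3.4,32.3,-2.4,0,-40,0],[-1,-3.4,32.4,-2.4,0,-40,0],[-1,-3.4,32.4,-2.4,0,-40,0]]]'

```text
t: 26.68
tool_pos: [0.571, -0.2437, 0.1587]
tool_rot: [-3.126, -0.272, 0.003]
contact_force: [0.4, 0.4, 0.3]
opening: 0.0851
```

Run:
```python
from peg import *
from station import ctrl
p=(.571,-.244,.019)
show([(p,10,0)])
w=ctrl.get_image('wrist');cv2.imwrite('pics/u_w.png',w['color'][:,:,::-1])
print(fp(w,(.571,-.244,.112)))
c=max(cv2.findContours((w['color'].min(2)>225).astype(np.uint8),cv2.RETR_EXTERNAL,cv2.CHAIN_APPROX_NONE)[0],key=cv2.contourArea)
print(cv2.fitEllipse(c),cv2.contourArea(c)); print(fonz(w,*cv2.fitEllipse(c)[0],.112))
```

```text
t 26.68 pos [ 0.571  -0.2437  0.1587] F [0.4 0.4 0.3] open 0.0851 q [-0.52  0.07  1.65  0.    1.42  0.87]
[ 0.571 -0.244  0.019] [ 0.02  0.09 13.97] [-0.2  0.1 -0.1]
[319.63822707 248.95756071]
((430.5345153808594, 57.920310974121094), (76.21231079101562, 85.91509246826172), 141.57534790039062) 5110.5
[ 0.70473858 -0.29007234  0.112     ]
```

View pics/u_w.png

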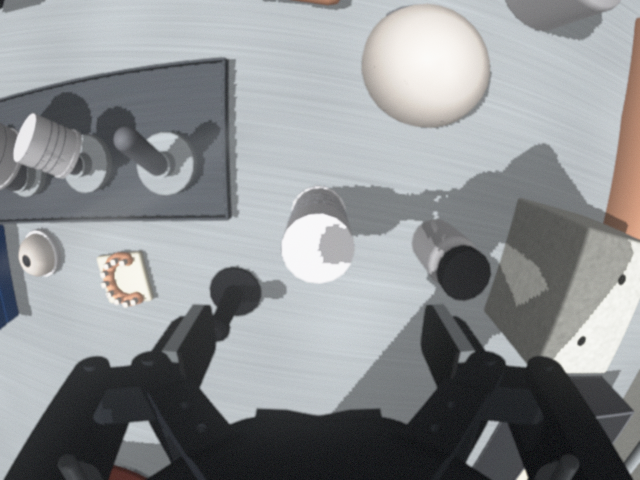

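The disc is at (318,248), as predicted (320,249). I descend and grip.

>>> play_rows --motion '[[[-1,0,0,4,0,0,0],[-1,0,0,8,0,0,0],[-1,0,0,12,0,0,0],[-1,0,0,13.9,0,0,0],[-1,0,0,13.9,0,0,0],[-1,0,0,13.9,0,0,0],[1,0,0,13.9,0,0,0],[1,0,0,13.9,0,0,0],[1,0,0,13.9,0,0,0],[1,0,0,13.9,0,0,0],[1,0,0,13.9,0,0,0],[1,0,0,13.9,0,0,0]]]' --newtons 50

```text
t: 28.22
tool_pos: [0.5722, -0.2436, 0.0223]
tool_rot: [-3.128, -0.273, -0.002]
contact_force: [-0.2, 1.2, 6.8]
opening: 0.0469
```

```bash
cat > peg2.py <<'E'
from h import *
tip=np.array([.598,.196,.137])+.010*a_(); Mf=Rt(10,26)
E
python3 - <<'E'
from peg2 import *
from station import ctrl
p=ctrl.get_obs()['tool_pos']
show([(p+[0,0,.25],10,0)])
w=ctrl.get_image('wrist');s=ctrl.get_image('side')
cv2.imwrite('pics/v.png',np.hstack([cv2.resize(w['color'][150:480,120:520],(400,330)),cv2.resize(s['color'][100:280,280:460],(330,330))])[:,:,::-1])
E
```

```text
t 28.23 pos [ 0.5722 -0.2436  0.0223] F [-0.2  1.2  6.8] open 0.0469 q [-0.52  0.2   1.75  0.    1.19  0.87]
[ 0.5722 -0.2436  0.2723] [  0.03  -0.04 -25.  ] [-0.1 -0.1 -0. ]
```

View pics/v.png

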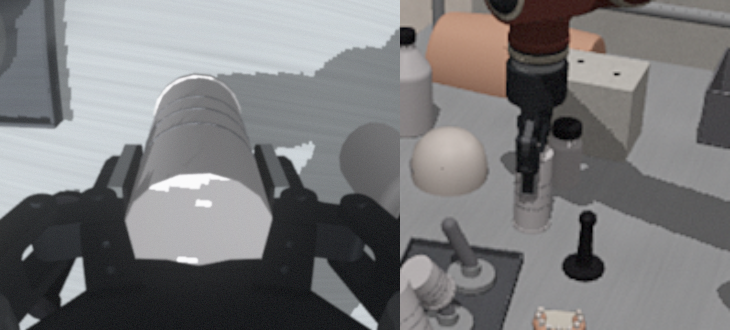

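>>> play_rows --motion '[[[1,0,0,-2.5,0,0,0],[1,0,0,-6.5,0,0,0],[1,0,0,-11,0,0,0],[1,0,0,-15.5,0,0,0],[1,0,0,-20,0,0,0],[1,0,0,-23.5,0,0,0],[1,0,0,-25,0,0,0],[1,0,0,-25,0,0,0]]]'

```text
t: 29.32
tool_pos: [0.5721, -0.2442, 0.2726]
tool_rot: [-3.128, -0.273, -0.003]
contact_force: [-0.7, -0.8, -1.1]
opening: 0.0469
```

```bash
cat >> peg2.py <<'E'
a=a_(); ph=tip-.0857*a
E
python3 - <<'E'
from peg2 import *
from station import ctrl
show([((.59,-.1,.28),10,8),((.62,.08,.28),10,20),(ph+.15*a,10,26)])
w=ctrl.get_image('wrist')
cv2.imwrite('pics/v2.png',w['color'][150:480,120:520][:,:,::-1])
E
```

```text
t 29.32 pos [ 0.5721 -0.2442  0.2726] F [-0.7 -0.8 -1.1] open 0.0469 q [-0.52  0.01  1.52  0.    1.61  0.87]
[ 0.59 -0.1   0.28] [  4.26 -13.89  -0.72] [-0.1 -8.1 -0. ]
[0.62 0.08 0.28] [ 10.33 -31.1   -0.69] [ -0.1 -20.1  -0. ]
[0.6301 0.2017 0.2038] [ 13.42 -42.9    6.95] [ -0.1 -26.1  -0. ]
```

View pics/v2.png

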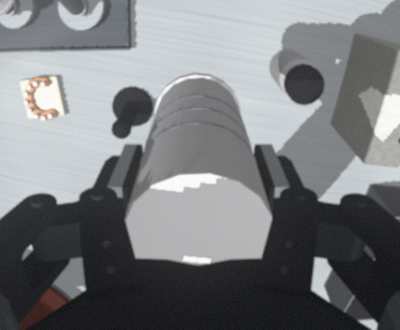

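>>> play_rows --motion '[[[1,1,-3,-0.3,0,-2,0],[1,2.6,-8,-0.7,0,-5,0],[1,4.3,-13.5,-0.8,0,-8,0],[1,6,-19,-0.8,0,-12,0],[1,7.9,-24.5,-0.8,0,-16,0],[1,9.6,-30,-0.8,0,-20,0],[1,11.3,-35,0.5,0,-23,0],[1,12.6,-39.5,3.5,0,-26,0],[1,13.4,-42.4,6.5,0,-26.1,0],[1,13.4,-42.9,6.9,0,-26.1,0],[1,13.4,-42.9,6.9,0,-26.1,0],[1,13.4,-42.9,6.9,0,-26.1,0]]]'

```text
t: 30.88
tool_pos: [0.6298, 0.2009, 0.2046]
tool_rot: [3.015, 0.262, -0.696]
contact_force: [-0.3, 0.4, -0.3]
opening: 0.047
```

```bash
cat > ov.py <<'E'
from h import *
def overlay(ctrl,name,tip,D,L,r,pr,ph,a,box,f):
    s=ctrl.get_image('side');o=ctrl.get_obs();off=o['tool_pos']-ph
    x0,y0,x1,y1=box
    g=lambda P:(proj(s,P)-[x0,y0])*f
    y=np.array([-np.sin(np.radians(10)),np.cos(np.radians(10)),0]);x=np.cross(y,a)
    im=cv2.resize(s['color'][y0:y1,x0:x1],None,fx=f,fy=f,interpolation=cv2.INTER_CUBIC)
    im=cv2.convertScaleAbs(im,alpha=1.3)
    for c,rr,col in((tip+off-(L-.004)*a,r,(255,0,0)),(tip+off+.004*a,r,(255,0,0)),(tip-pr*a,pr,(0,255,0)),(tip-.05*a,pr,(0,255,0)),(tip-.09*a,pr,(0,255,0))):
        pts=np.array([g(c+rr*(np.cos(k)*x+np.sin(k)*y)) for k in np.linspace(0,6.28,60)]).astype(int); cv2.polylines(im,[pts],True,col,1)
    cv2.imwrite(name,im[:,:,::-1])
E
python3 - <<'E'
from peg2 import *
from ov import *
from station import ctrl
show([(ph+.15*a,10,26),(ph+.095*a,10,26),(ph,10,26)])
overlay(ctrl,'pics/x_s.png',tip,.048,.112,.024,.010,ph,a,(180,170,340,370),3)
t=ctrl.get_image('top');cv2.imwrite('pics/x_t.png',cv2.resize(t['color'][150:300,200:350],None,fx=3.5,fy=3.5)[:,:,::-1])
w=ctrl.get_image('wrist');cv2.imwrite('pics/x_w.png',w['color'][:,:,::-1])
E
```

```text
t 30.88 pos [0.6298 0.2009 0.2046] F [-0.3  0.4 -0.3] open 0.047 q [0.19 0.47 1.16 0.01 1.97 1.59]
[0.6301 0.2017 0.2038] [ 0.07 -0.07  0.05] [-0.2 -0.  -0. ]
[0.6063 0.1975 0.1543] [ 0.07 -0.05  5.55] [-0.2 -0.  -0. ]
[0.5653 0.1902 0.069 ] [ 0.07 -0.02 15.05] [-0.2 -0.  -0. ]
```

View pics/x_s.png

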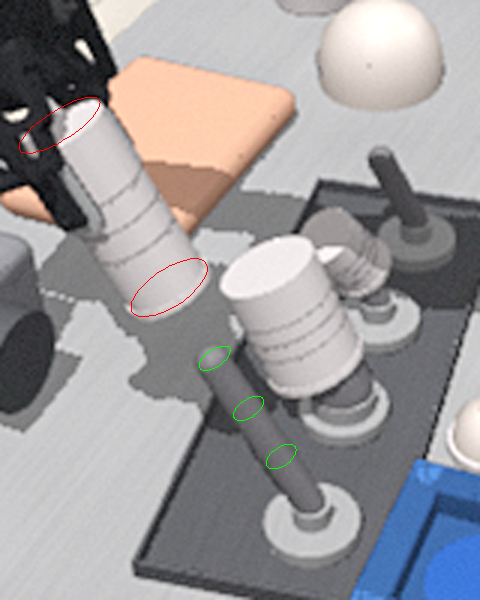

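View pics/x_w.png

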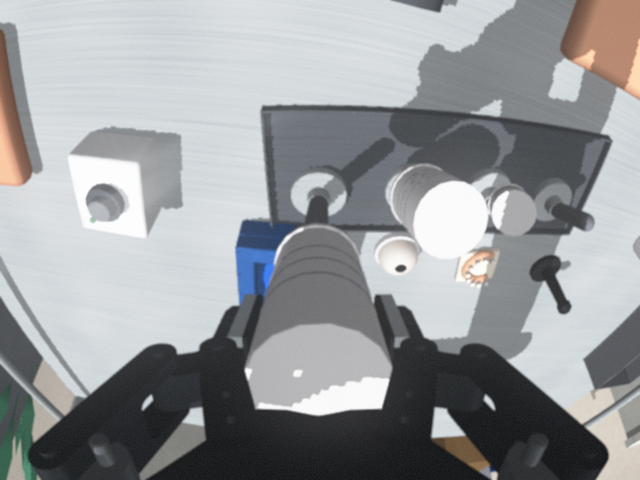

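The peg and the beaker axis line up in both views (peg at wrist column 318, mouth about 319). I lower onto the peg.

>>> play_rows --motion '[[[1,0.05,0,2,0,0,0],[1,0.05,0,4,0,0,0],[1,0.05,0,6,0,0,0],[1,0.05,0,8,0,0,0],[1,0.05,0,8,0,0,0]]]'

```text
t: 31.65
tool_pos: [0.5947, 0.1947, 0.1316]
tool_rot: [3.014, 0.261, -0.699]
contact_force: [-0.1, 0.0, -1.0]
opening: 0.0467
```

Run:
```python
from peg2 import *
from ov import *
from station import ctrl
show([(ph,10,26)])
overlay(ctrl,'pics/y_s.png',tip,.048,.112,.024,.010,ph,a,(180,190,340,370),3)
```

```text
t 31.65 pos [0.5947 0.1947 0.1316] F [-0.1  0.  -1. ] open 0.0467 q [0.19 0.43 1.32 0.01 1.84 1.59]
[0.5653 0.1902 0.069 ] [ 0.09 -0.05  6.93] [-0.2  0.1 -0.1]
```

View pics/y_s.png

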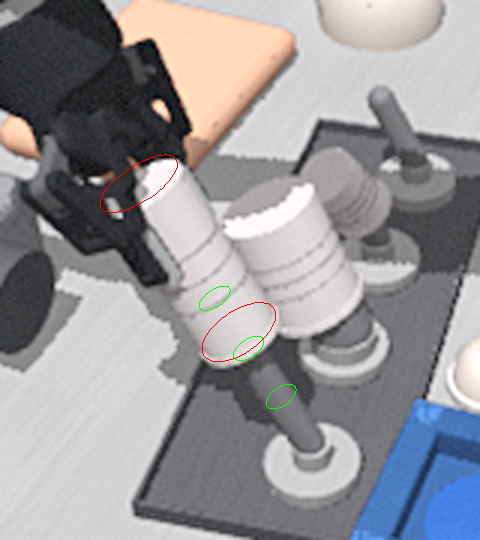

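>>> play_rows --motion '[[[1,0.08,-0.05,1.6,0,0,0],[1,0.08,-0.05,3.2,0,0,0],[1,0.08,-0.05,4.8,0,0,0],[1,0.08,-0.05,6,0,0,0],[1,0.08,-0.05,6.5,0,0,0],[1,0.08,-0.05,6.5,0,0,0]]]'

```text
t: 32.45
tool_pos: [0.568, 0.1908, 0.0738]
tool_rot: [3.015, 0.261, -0.696]
contact_force: [0.3, 0.1, -1.2]
opening: 0.0475
```

>>> play_rows --motion '[[[1,0,0,0.3,0,0,0],[1,0,0,0.6,0,0,0],[1,0,0,0.6,0,0,0]]]'

```text
t: 32.83
tool_pos: [0.5663, 0.1905, 0.0694]
tool_rot: [3.016, 0.261, -0.693]
contact_force: [1.7, 0.7, 2.4]
opening: 0.0466
```

Contact is just beginning at the predicted home height. I add a slight extra push.

>>> play_rows --motion '[[[1,0,0,0.2,0,0,0],[1,0,0,0.35,0,0,0],[1,0,0,0.35,0,0,0]]]'

```text
t: 33.2
tool_pos: [0.5666, 0.1906, 0.069]
tool_rot: [3.018, 0.261, -0.687]
contact_force: [2.1, -0.3, 8.7]
opening: 0.0467
```

>>> play_rows --motion '[[[1,0,0,-0.1,0,0,0],[-0.5,0,0,-0.1,0,0,0],[-0.5,0,0,-0.1,0,0,0],[-0.5,0,0,-0.1,0,0,0],[-0.5,0,0,-1,0,0,0],[-0.5,0,0,-3,0,0,0],[-0.5,0,0,-6,0,0,0],[-0.5,0,0,-10,0,0,0],[-0.5,0,0,-14,0,0,0],[-0.5,0,0,-16,0,0,0],[-0.5,0,0,-16,0,0,0]]]'

```text
t: 34.58
tool_pos: [0.637, 0.2023, 0.2168]
tool_rot: [3.021, 0.261, -0.678]
contact_force: [-0.9, 0.1, 0.5]
opening: 0.0641
```

Run:
```python
from peg2 import *
from station import ctrl
b=np.array([.5387,.4065])
show([((b[0],b[1],.20),10,0),((b[0],b[1],.12),10,0),((b[0],b[1],.045),10,0)])
w=ctrl.get_image('wrist');s=ctrl.get_image('side')
f=3.5
cv2.imwrite('pics/aa_s.png',cv2.resize(s['color'][200:370,190:370],None,fx=f,fy=f,interpolation=cv2.INTER_CUBIC)[:,:,::-1])
cv2.imwrite('pics/aa_w.png',w['color'][:,:,::-1])
print((proj(s,tip+.004*a)-[190,200])*f,(proj(s,tip-.108*a)-[190,200])*f)
```

```text
t 34.58 pos [0.637  0.2023 0.2168] F [-0.9  0.1  0.5] open 0.0641 q [0.19 0.47 1.13 0.01 1.98 1.59]
[0.5387 0.4065 0.2   ] [ -4.85 -21.79   4.22] [-0.2 25.3 -0.1]
[0.5387 0.4065 0.12  ] [ -1.43 -21.77  11.46] [-0.2 25.3 -0.1]
[0.5387 0.4065 0.045 ] [  1.77 -21.75  18.24] [-0.2 25.3 -0.1]
[201.26931755 291.75508822] [309.56684932 452.09769489]
```

View pics/aa_s.png

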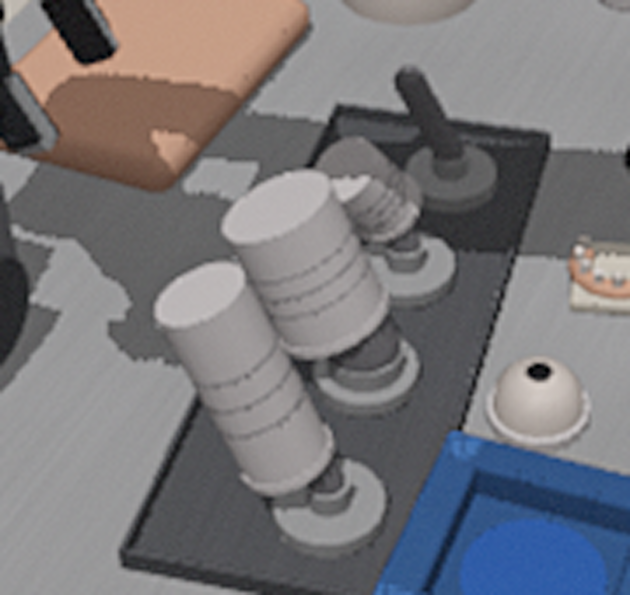

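View pics/aa_w.png

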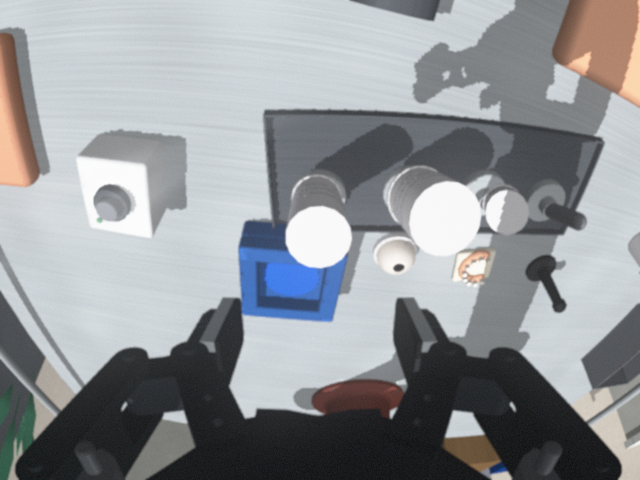

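Both beakers hang home: the tall end is at (200,295) against an expected (201,292). Now the button, with the fingers shut.

>>> play_rows --motion '[[[1,-0.5,-4,-0.5,0,5,0],[1,-1.5,-9,0,0,10,0],[1,-2.5,-14,1,0,15,0],[1,-3.3,-18.5,3,0,20,0],[1,-3.5,-21,6,0,25.3,0],[1,-2,-21.8,10,0,25.3,0],[1,-0.9,-21.8,12.5,0,25.3,0],[1,-0.9,-21.8,12.5,0,25.3,0],[1,-0.9,-21.8,12.5,0,25.3,0]]]'

```text
t: 35.8
tool_pos: [0.5366, 0.4065, 0.1058]
tool_rot: [-3.127, -0.269, 0.009]
contact_force: [1.3, -0.0, 0.8]
opening: -0.0002
```

Run:
```python
from h import *
from station import ctrl
b=np.array([.5387,.4065])
show([((b[0],b[1],.045),10,0)])
w=ctrl.get_image('wrist');cv2.imwrite('pics/bb_w.png',w['color'][:,:,::-1]);print(fp(w,(*b,.077)))
s=ctrl.get_image('side');cv2.imwrite('pics/bb_s.png',cv2.resize(s['color'][330:480,130:310],None,fx=4,fy=4)[:,:,::-1])
print((proj(s,(*b,.077))-[130,330])*4)
```

```text
t 35.8 pos [0.5366 0.4065 0.1058] F [ 1.3 -0.   0.8] open -0.0002 q [0.54 0.23 1.57 0.   1.35 1.93]
[0.5387 0.4065 0.045 ] [0.24 0.05 6.08] [-0.2  0.3 -0.2]
[319.64323687 254.80317323]
[362.51122978 374.03291832]
```

View pics/bb_w.png

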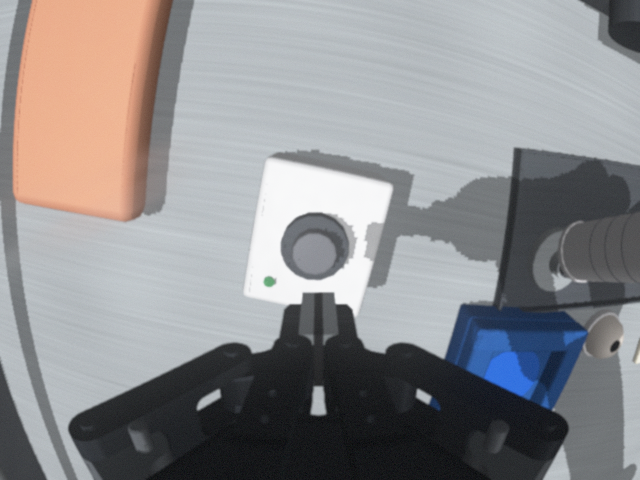

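View pics/bb_s.png

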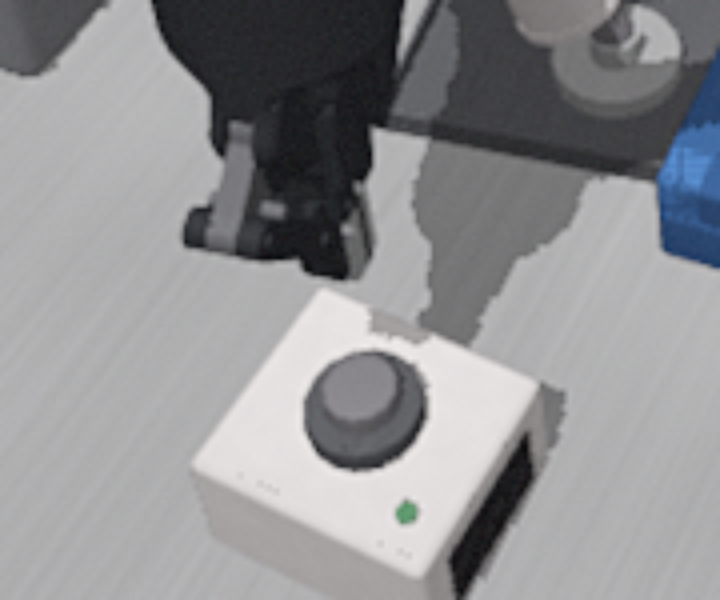

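>>> play_rows --motion '[[[1,0.2,-0.1,2.5,0,0,0],[1,0.2,-0.1,5,0,0,0],[1,0.2,-0.1,6.3,0,0,0],[1,0.2,-0.1,6.8,0,0,0],[1,0.2,-0.1,7.2,0,0,0],[1,0.2,-0.1,7.2,0,0,0]]]'

```text
t: 36.65
tool_pos: [0.5397, 0.4087, 0.0364]
tool_rot: [-3.126, -0.269, 0.003]
contact_force: [-0.8, 0.1, 2.2]
opening: -0.0002
```

>>> play_rows --motion '[[[1,0,0,0.3,0,0,0],[1,0,0,0.6,0,0,0],[1,0,0,0.9,0,0,0],[1,0,0,0.9,0,0,0]]]'

```text
t: 37.15
tool_pos: [0.5403, 0.4091, 0.0313]
tool_rot: [-3.126, -0.269, 0.002]
contact_force: [-7.8, -5.2, 17.0]
opening: -0.0
```

>>> play_rows --motion '[[[1,0,0,0.3,0,0,0],[1,0,0,0.3,0,0,0],[1,0,0,0.3,0,0,0]]]'

```text
t: 37.52
tool_pos: [0.5403, 0.4091, 0.0314]
tool_rot: [-3.126, -0.27, 0.003]
contact_force: [-6.9, -5.0, 14.6]
opening: 0.0001
```

Run:
```python
from station import ctrl
import cv2
s=ctrl.get_image('side');cv2.imwrite('pics/cc_s.png',cv2.resize(s['color'][330:480,130:310],None,fx=4,fy=4)[:,:,::-1])
print(ctrl.get_obs()['tool_pos'],ctrl.get_obs()['contact_force'])
```

```text
[0.54029121 0.40911719 0.031381  ] [-8.34733602 -5.92643682 14.86336883]
```

View pics/cc_s.png

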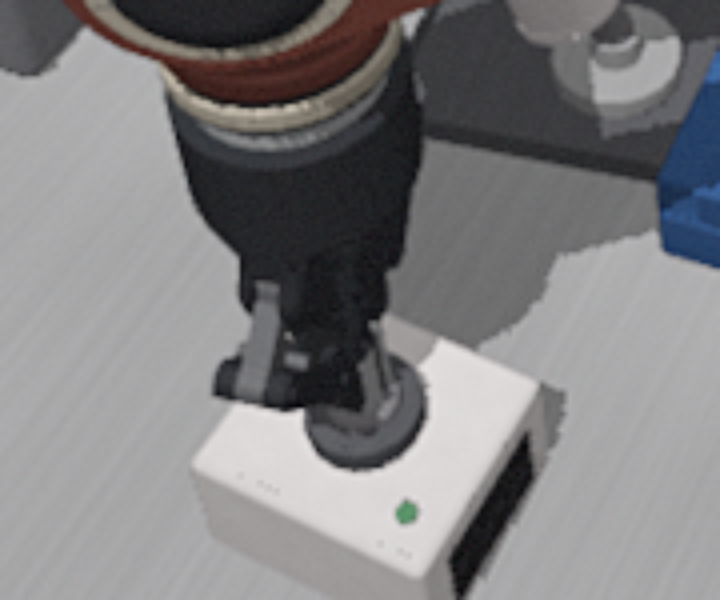

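The tip stopped hard at a true height of about 71.4 mm, which is 77−6, with 15 N on a 5 N button. So it is fully down. I lift off and clear the area.

>>> play_rows --motion '[[[1,0,0,-0.5,0,0,0],[1,0,0,-2,0,0,0],[1,0,0,-5,0,0,0],[1,-1,0,-9,0,0,0],[1,-2,0,-13,0,0,0],[1,-4,0,-16,0,0,0],[1,-5,0,-17,0,0,0],[1,-5,0,-17,0,0,0],[1,-5,0,-17,0,0,0]]]'

```text
t: 38.7
tool_pos: [0.491, 0.3995, 0.1993]
tool_rot: [-3.128, -0.27, 0.007]
contact_force: [-0.8, 0.1, -0.3]
opening: -0.0002
```

Run:
```python
from station import ctrl
import cv2
s=ctrl.get_image('side');t=ctrl.get_image('top')
cv2.imwrite('pics/fin_s.png',s['color'][:,:,::-1]);cv2.imwrite('pics/fin_t.png',t['color'][:,:,::-1])
o=ctrl.get_obs();print(o['t'],o['tool_pos'],o['contact_force'])
```

```text
38.8 [0.49105188 0.39942986 0.19925459] [-0.13719742  0.77097572  0.77672901]
```

View pics/fin_s.png

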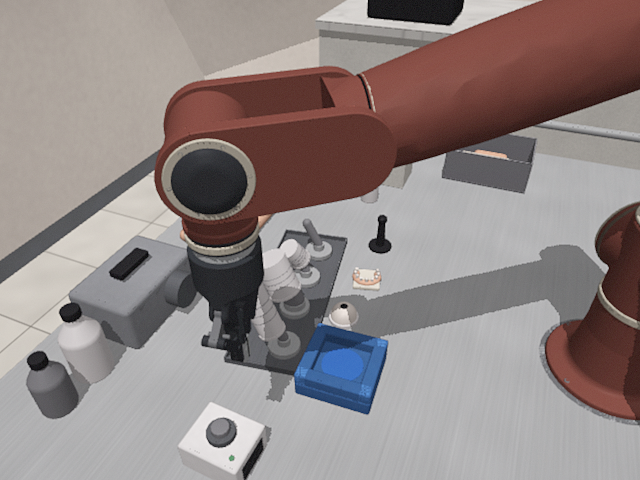

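View pics/fin_t.png

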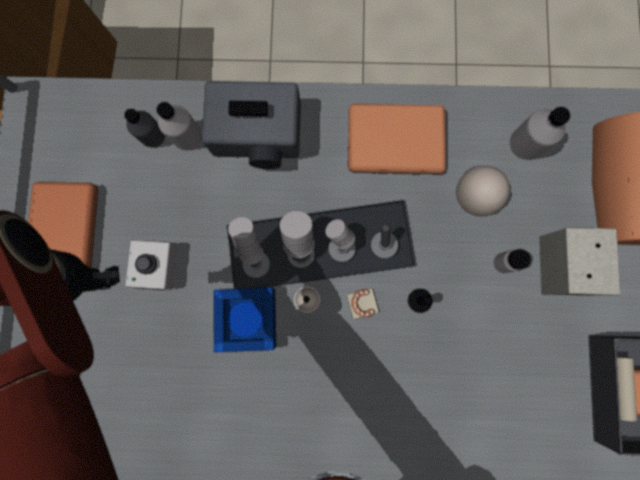

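The beakers, button and bystanders look right, but the pot seems shifted from its first picture. I'll compare before and after.

Run:
```python
import cv2,numpy as np
z=lambda n,b,f:cv2.resize(cv2.imread(f'pics/{n}.png')[b[1]:b[3],b[0]:b[2]],None,fx=f,fy=f,interpolation=cv2.INTER_CUBIC)
T=(315,205,415,275);S=(270,210,340,300)
a=np.hstack([z('top0',T,4),z('fin_t',T,4)]);cv2.imwrite('pics/pt.png',a)
b=np.hstack([z('side0',S,5),z('fin_s',S,5)]);cv2.imwrite('pics/ps.png',b)
```

```text
(no output)
```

View pics/pt.png

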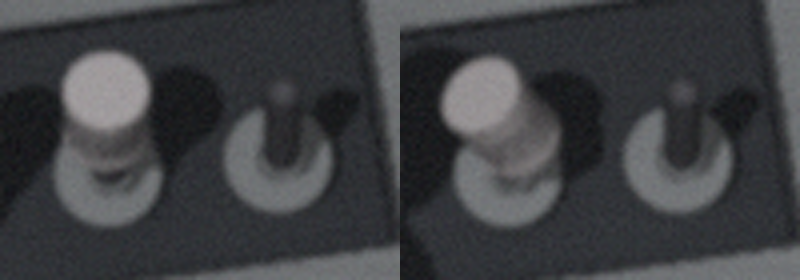

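View pics/ps.png

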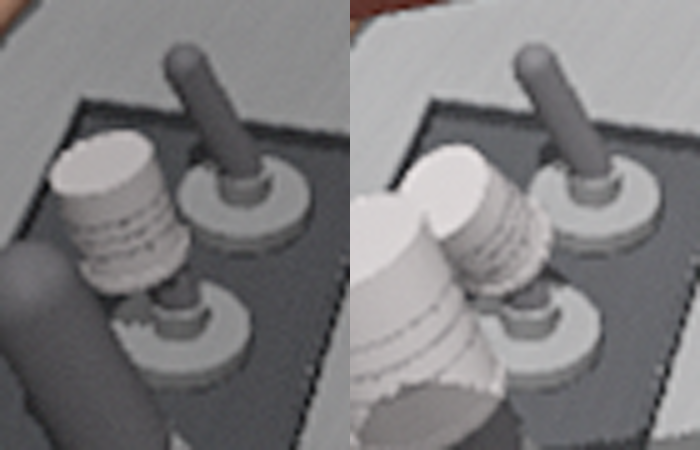

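The pot still hangs on its peg, but the first drop knocked it to lean toward the thick peg. The task was to leave it as it was, so I'll measure the lean and see whether it can be straightened safely.

Run:
```python
from h import *
import pickle
t,s=pickle.load(open('cam.pkl','rb'))
P0=tri(t,(341.5,227.5),s,(290.6,242.6));P1=tri(t,(335.5,228.75),s,(288.6,248.4));print(P0,P1)
a=a_()
# spare peg ball: line of pegs: thick & short balls
yh=np.array([-np.sin(np.radians(10)),np.cos(np.radians(10)),0]);x=np.cross(yh,a)
d=P1[0]-P0[0];print('shift along y,x,a mm',d@yh*1e3,d@x*1e3,d@a*1e3)
b=(np.array([.5706,.0861,.029])+np.array([.596,-.0938,.029]))/2
tip=b+.07*a;print('spare tip est',tip,'P0-tip',((P0[0]-tip)@yh*1e3,(P0[0]-tip)@x*1e3,(P0[0]-tip)@a*1e3),'P1-tip',((P1[0]-tip)@yh*1e3,(P1[0]-tip)@x*1e3,(P1[0]-tip)@a*1e3))
```

```text
(array([0.61874013, 0.00104451, 0.09268119]), np.float64(0.0006815115474831859)) (array([0.61723915, 0.01329752, 0.08687076]), np.float64(0.00013733494163689131))
shift along y,x,a mm 12.327501816409551 3.1309218429154715 -4.9376390679755096
spare tip est [0.61351979 0.00147856 0.09191558] P0-tip (np.float64(-1.3339661459284207), np.float64(4.217367437460493), np.float64(2.9087591103218617)) P1-tip (np.float64(10.993535670481132), np.float64(7.348289280375964), np.float64(-2.0288799576536487))
```

The pot's closed end moved 12 mm toward the thick peg and dropped 5 mm. I'll level it by gently pressing on the raised edge of its closed end, on the side away from the wide beaker, with shut fingers. I turn the jaws 90° to keep clear of the wide beaker.

```bash
cat > pot.py <<'E'
from h import *
a=a_();yh=np.array([-np.sin(np.radians(10)),np.cos(np.radians(10)),0]);x=np.cross(yh,a)
tip=np.array([.6135,.0015,.0919])
MM=Rt(10,26)@R.from_euler('z',-90,degrees=True).as_matrix()
def go(offs):
    from station import ctrl
    o=ctrl.get_obs(); R0=R.from_rotvec(o['tool_rot']).as_matrix();p0=o['tool_pos']
    print(round(o['t'],2),p0.round(4),o['contact_force'].round(1),o['q'].round(2))
    for oy,ox,h in offs:
        P=tip+oy*yh+ox*x+h*a-OFF*a
        print((oy,ox,h),P.round(4),(R0.T@(P-p0)*100).round(2),R.from_matrix(R0.T@MM).as_rotvec(degrees=True).round(1))
E
python3 - <<'E'
from pot import *
go([(-.016,.005,.15),(-.016,.005,.04)])
E
```

```text
38.8 [0.4911 0.3994 0.1993] [-0.1  0.8  0.8] [0.56 0.07 1.58 0.   1.49 1.96]
(-0.016, 0.005, 0.15) [ 0.6682 -0.0051  0.1886] [10.54 42.89  0.92] [ 20.1 -20.3 -88.5]
(-0.016, 0.005, 0.04) [ 0.6207 -0.0135  0.0897] [ 5.76 42.93 10.82] [ 20.1 -20.3 -88.5]
```

>>> play_rows --motion '[[[1,1,3,-2,2,-2,-8],[1,2,8,-4,4,-4,-17],[1,3.2,13,-4.5,6.4,-6.5,-27],[1,4.5,18,-4.5,8.5,-8.5,-37],[1,5.8,23.5,-4.5,11,-11,-47],[1,7.2,29,-4.5,13,-13,-57],[1,8.5,34.5,-4,15.5,-15.5,-67],[1,9.7,39.5,-2.5,18,-18,-77],[1,10.5,42.5,-1,20,-20.3,-87],[1,10.5,42.9,0.9,20.1,-20.3,-88.5],[1,10.5,42.9,0.9,20.1,-20.3,-88.5]]]'

```text
t: 40.17
tool_pos: [0.6662, -0.0046, 0.1854]
tool_rot: [-1.802, -2.146, 0.499]
contact_force: [-0.7, 0.4, -0.4]
opening: 0.0001
```

Run:
```python
from pot import *
from station import ctrl
go([(-.016,.005,.04),(-.016,.005,.015)])
w=ctrl.get_image('wrist');cv2.imwrite('pics/dd_w.png',w['color'][:,:,::-1])
s=ctrl.get_image('side');cv2.imwrite('pics/dd_s.png',cv2.resize(s['color'][160:330,220:390],None,fx=3.5,fy=3.5)[:,:,::-1])
```

```text
40.17 [ 0.6662 -0.0046  0.1854] [-0.7  0.4 -0.4] [-0.07  0.49  1.16 -0.11  1.94 -0.26]
(-0.016, 0.005, 0.04) [ 0.6207 -0.0135  0.0897] [-0.11  0.08 10.63] [-0.3 -0.2 -0. ]
(-0.016, 0.005, 0.015) [ 0.6099 -0.0154  0.0672] [-0.12  0.1  13.13] [-0.3 -0.2 -0. ]
```

View pics/dd_w.png

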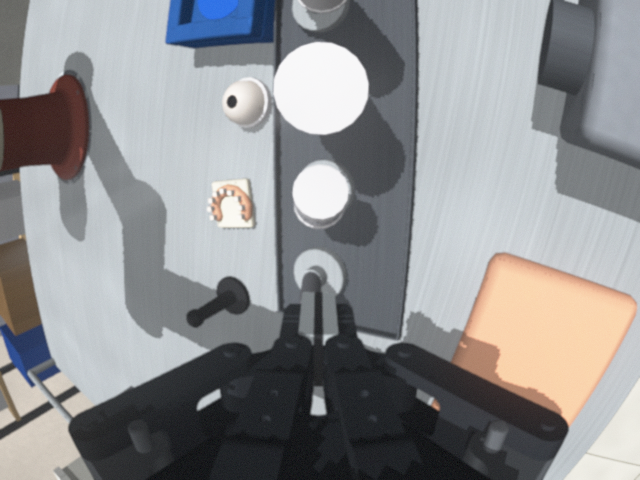

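View pics/dd_s.png

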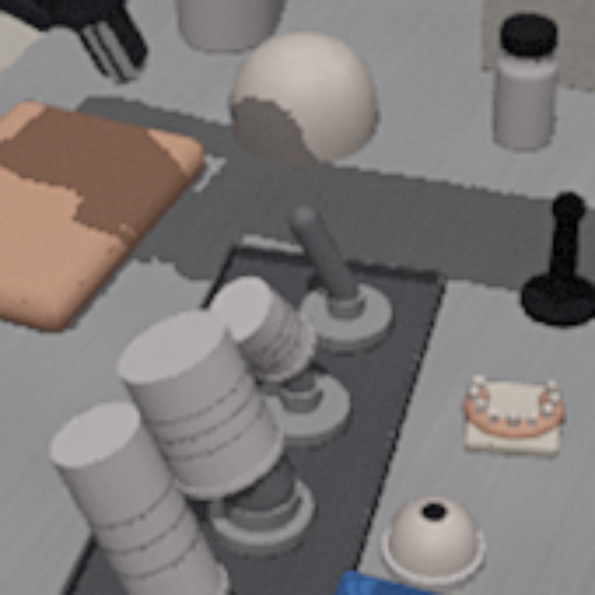

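>>> play_rows --motion '[[[1,-0.1,0.1,4,0,0,0],[1,-0.1,0.1,8,0,0,0],[1,-0.1,0.1,10.6,0,0,0],[1,-0.1,0.1,12.5,0,0,0],[1,-0.1,0.1,13.1,0,0,0],[1,-0.1,0.1,13.1,0,0,0]]]'

```text
t: 41.02
tool_pos: [0.6123, -0.0147, 0.0716]
tool_rot: [-1.805, -2.152, 0.495]
contact_force: [0.1, -0.7, 0.4]
opening: -0.0002
```

Run:
```python
from pot import *
from station import ctrl
go([(-.016,.005,.004)])
w=ctrl.get_image('wrist');s=ctrl.get_image('side');
cv2.imwrite('pics/ee.png',np.hstack([w['color'][130:430,170:470],cv2.resize(s['color'][190:290,250:350],(400,300))])[:,:,::-1])
```

```text
41.02 [ 0.6123 -0.0147  0.0716] [ 0.1 -0.7  0.4] [-0.09  0.45  1.4  -0.11  1.73 -0.25]
(-0.016, 0.005, 0.004) [ 0.6052 -0.0162  0.0574] [-0.03 -0.03  1.6 ] [ 0.1 -0.   0. ]
```

View pics/ee.png

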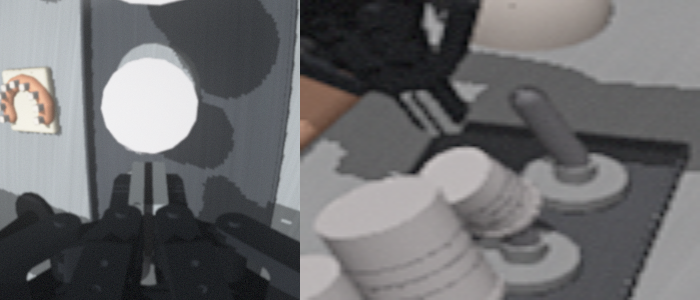

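Run:
```python
from pot import *
from station import ctrl
w=ctrl.get_image('wrist')
def onplane(u,v,h):
    o,r=fray(w,u,v); k=((tip+h*a-o)@a)/(r@a); P=o+k*r; d=P-tip; return (d@yh*1e3).round(1),(d@x*1e3).round(1)
for h in (-.002,.004,.008,.012): print(h,'near edge',onplane(320,283,h),'far edge',onplane(320,188,-h+.0),'left',onplane(271,235,0),'right',onplane(367,235,0))
o=ctrl.get_obs();M=R.from_rotvec(o['tool_rot']).as_matrix()
print(fp(w,o['tool_pos']+M@np.array([.011,0,-.04])))
```

```text
-0.002 near edge (np.float64(-11.5), np.float64(6.8)) far edge (np.float64(34.8), np.float64(6.6)) left (np.float64(13.0), np.float64(-15.6)) right (np.float64(13.0), np.float64(28.2))
0.004 near edge (np.float64(-9.0), np.float64(6.7)) far edge (np.float64(33.9), np.float64(6.7)) left (np.float64(13.0), np.float64(-15.6)) right (np.float64(13.0), np.float64(28.2))
0.008 near edge (np.float64(-7.2), np.float64(6.7)) far edge (np.float64(33.3), np.float64(6.7)) left (np.float64(13.0), np.float64(-15.6)) right (np.float64(13.0), np.float64(28.2))
0.012 near edge (np.float64(-5.5), np.float64(6.6)) far edge (np.float64(32.7), np.float64(6.8)) left (np.float64(13.0), np.float64(-15.6)) right (np.float64(13.0), np.float64(28.2))
[317.65109803 290.34656262]
```

>>> play_rows --motion '[[[1,0.6,0,0,0,0,0],[1,0.6,0,0.5,0,0,0],[1,0.6,0,0.9,0,0,0],[1,0.6,0,1.2,0,0,0],[1,0.6,0,1.2,0,0,0]]]'

```text
t: 41.8
tool_pos: [0.6076, -0.0103, 0.0621]
tool_rot: [-1.808, -2.154, 0.493]
contact_force: [2.2, -1.0, 3.2]
opening: -0.0003
```

Run:
```python
from pot import *
from station import ctrl
go([(-.010,.005,.004)])
w=ctrl.get_image('wrist');s=ctrl.get_image('side');
cv2.imwrite('pics/ff.png',np.hstack([w['color'][130:430,170:470],cv2.resize(s['color'][190:290,250:350],(400,300))])[:,:,::-1])
```

```text
41.8 [ 0.6076 -0.0103  0.0621] [ 2.2 -1.   3.2] [-0.08  0.45  1.42 -0.11  1.71 -0.25]
(-0.01, 0.005, 0.004) [ 0.6041 -0.0103  0.0574] [ 0.06 -0.1   0.57] [ 0.2  0.  -0. ]
```

View pics/ff.png

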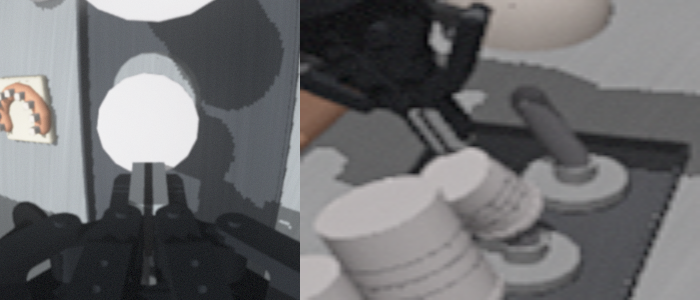

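Finger contact is on the raised edge at about 3 N. I press on slowly with a slight drag away from the wide beaker.

>>> play_rows --motion '[[[1,0,0,0.3,0,0,0],[1,-0.1,0,0.6,0,0,0],[1,-0.3,0,0.8,0,0,0],[1,-0.5,0,0.8,0,0,0]]]'

```text
t: 42.4
tool_pos: [0.6081, -0.0161, 0.0584]
tool_rot: [-1.812, -2.159, 0.488]
contact_force: [4.9, -0.6, 9.6]
opening: 0.0
```

Run:
```python
from pot import *
from station import ctrl
go([(-.010,.005,.004)])
w=ctrl.get_image('wrist');s=ctrl.get_image('side');
cv2.imwrite('pics/gg.png',np.hstack([w['color'][130:430,170:470],cv2.resize(s['color'][190:290,250:350],(400,300))])[:,:,::-1])
```

```text
42.4 [ 0.6081 -0.0161  0.0584] [ 4.9 -0.6  9.6] [-0.09  0.45  1.42 -0.11  1.69 -0.25]
(-0.01, 0.005, 0.004) [ 0.6041 -0.0103  0.0574] [ 0.64 -0.22  0.22] [ 0.6  0.1 -0.1]
```

View pics/gg.png

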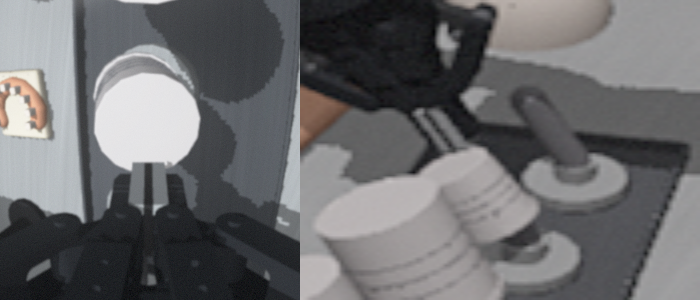

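The pot has come upright on its peg. I lift off along the peg axis and look.

>>> play_rows --motion '[[[1,0,0,-0.5,0,0,0],[1,0,0,-2,0,0,0],[1,0,0,-6,0,0,0],[1,0,0,-11,0,0,0],[1,-2,0,-15,0,0,0],[1,-5,0,-18,0,0,0],[1,-10,0,-19,0,0,0],[1,-15,0,-19,0,0,0],[1,-20,0,-19,0,0,0],[1,-20,0,-19,0,0,0]]]'

```text
t: 43.75
tool_pos: [0.7222, -0.2025, 0.229]
tool_rot: [-1.816, -2.152, 0.489]
contact_force: [0.6, -0.3, 0.8]
opening: -0.0
```

Run:
```python
from pot import *
from station import ctrl
go([])
s=ctrl.get_image('side');t=ctrl.get_image('top')
cv2.imwrite('pics/g_s.png',s['color'][:,:,::-1]);cv2.imwrite('pics/g_t.png',t['color'][:,:,::-1])
z=lambda n,b,f:cv2.resize(cv2.imread(f'pics/{n}.png')[b[1]:b[3],b[0]:b[2]],None,fx=f,fy=f,interpolation=cv2.INTER_CUBIC)
T=(215,195,415,285);S=(225,210,345,370)
cv2.imwrite('pics/pt2.png',np.vstack([z('top0',T,3.2),z('g_t',T,3.2)]))
cv2.imwrite('pics/ps2.png',np.hstack([z('side0',S,3.3),z('g_s',S,3.3)]))
```

```text
43.75 [ 0.7222 -0.2025  0.229 ] [ 0.6 -0.3  0.8] [-0.29  0.65  0.86 -0.22  2.02 -0.51]
```

View pics/pt2.png

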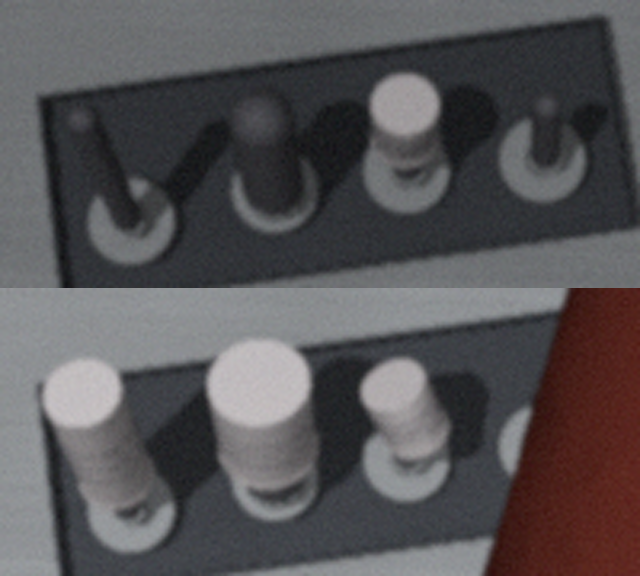

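View pics/ps2.png

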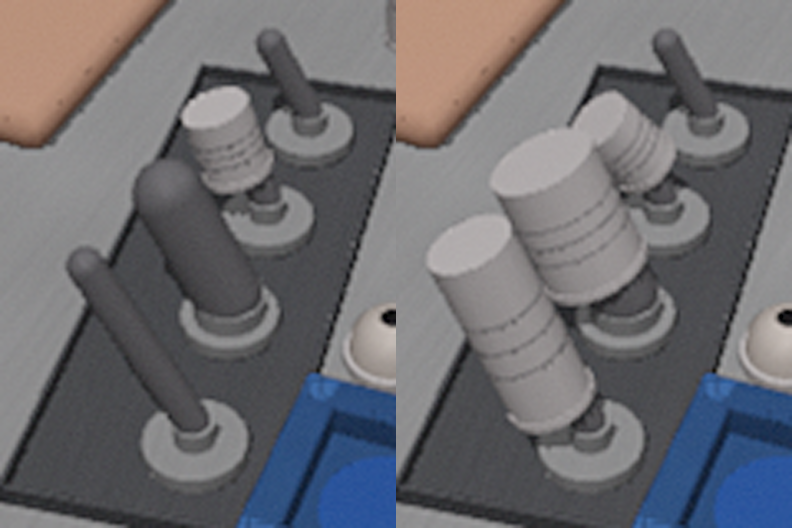

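The pot fell partly back. It still hangs securely on its peg, with its closed end now nearer its original place than before. More handling beside the wide beaker would risk more than it gains. I wait a moment to confirm everything is at rest.

>>> play_rows --motion '[[[1,-1,0,-1,0,0,0],[1,-1,0,-1,0,0,0],[1,-1,0,-1,0,0,0],[1,-1,0,-1,0,0,0],[1,-1,0,-1,0,0,0],[1,-1,0,-1,0,0,0],[1,-1,0,-1,0,0,0],[1,-1,0,-1,0,0,0]]]'

```text
t: 44.85
tool_pos: [0.7285, -0.2079, 0.2386]
tool_rot: [-1.812, -2.156, 0.489]
contact_force: [1.2, 0.9, 0.7]
opening: 0.0003
```

Run:
```python
from pot import *
from station import ctrl
s=ctrl.get_image('side');t=ctrl.get_image('top')
a0=cv2.imread('pics/g_s.png')[:,:,::-1];d=cv2.absdiff(a0,s['color'])[215:370,225:345];print('rack diff',d.mean(),np.percentile(d,99.5))
P=tri(t,(337.8,224.7),s,(225+(607-396)/3.3,210+120/3.3));print(P)
cv2.imwrite('pics/h_s.png',s['color'][:,:,::-1]);cv2.imwrite('pics/h_t.png',t['color'][:,:,::-1])
print(ctrl.get_obs()['t'],ctrl.get_obs()['contact_force'])
```

```text
rack diff 1.5961827956989247 7.0
(array([0.62265464, 0.00767642, 0.08705617]), np.float64(0.006285961932985102))
44.95 [ 0.39982882  0.13452955 -0.09825805]
```

View pics/h_s.png

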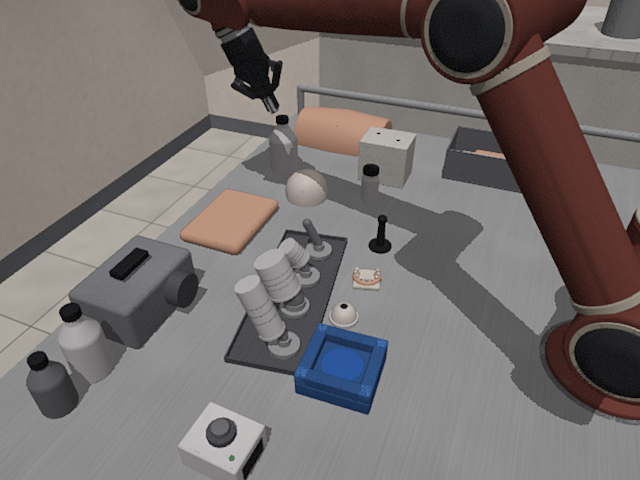

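View pics/h_t.png

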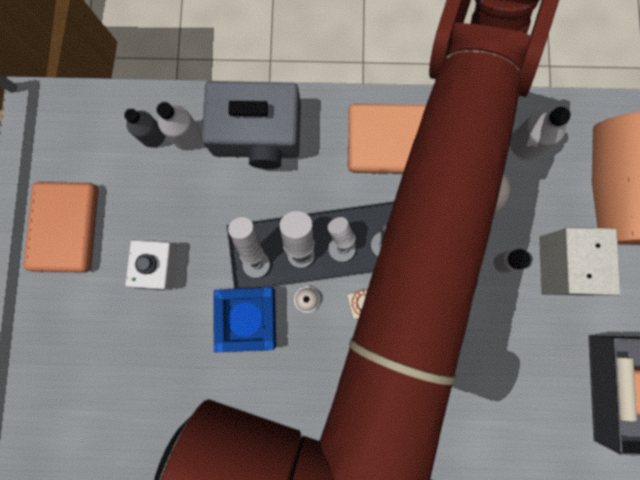

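Nothing on the rack is moving, the beakers are home, the button is up again and the robot touches nothing. I hand the job in.

```bash
python3 -c "
from station import ctrl
print(ctrl.finish_job())"
```

```text
the job is handed in; nothing more can be done
None
```

Both beakers hang home on their pegs, and the start button was pressed and released afterwards. However, the small pot did not stay exactly where it was. I handed the job in at about 45 s.

- **Wide beaker:** it slipped out of my first grasp and landed mouth-up behind the tray. The real fingertips are about 40 mm short of the reported TCP, so that grasp had only pinched the rim. I laid the beaker on its side, regrasped it turned over and slid it onto the thick peg. It stopped at about 7 N, and its closed end was within about 1 px of the predicted home position.
- **Tall beaker:** it went onto the long peg at the first try. It stopped at about 9 N, and its closed end was within about 1 px of the prediction.
- **Start button:** pressed after both beakers were hung. It reached a hard stop about 6 mm down at 15 N, then I let go. The last picture shows it up again.
- **Pot (not as found):** the slipping beaker most likely knocked it askew. I tried to straighten it by pressing on its edge, after the button press, and it fell partly back. It still hangs on its own peg, but it leans toward the thick peg. Its closed end is roughly 9 mm from where it started, and that estimate is rough because my two camera views disagreed by 6 mm.
- **Final check:** pictures about 1 s apart showed nothing moving on the rack, and the contact force on the arm was about zero. In the last pictures the models stood where they began. The arm hid some of them in the top view, so I checked those in the side view.

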